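# Fit the crank and wind the sample table to the green mark

## Robot

A 6-joint arm with a two-finger parallel gripper is mounted at the origin on the work surface. World frame = base frame: x ahead of the robot, y to its left, z up, the work surface at z = 0. Lengths are in m, angles in rad, forces in N, time in s.
With the tool pointing down it reaches from about 0.375 to 0.9 m from the base axis. Payload 3.1 kg.
Tool frame: the origin (TCP) lies on the centre line of the jaws, within the pads' length; the fingertips stand bot.nose_length ahead of it and the grasp point (between the pads) lies 11 mm behind it (bot.nose_length is the distance from the TCP to the fingertips, in m); x points along the fingers, z is the direction in which the jaws open and shut, and the axes are right-handed (so a half turn about x gives the same grasp; the last joint's range is limited). The gripper opens to 87 mm and grips with 3 to 60 N. Pads are 19 mm wide; open, the fingers measure 117 mm over their backs; the gripper's body (75 mm by 190 mm) begins 51 mm behind the grasp point.
Start: joints at [-1.466, 0.527, 1.433, -0, 1.181, -0.178], TCP at [0.174, -0.6, 0.231] pointing down, gripper open.
Joint ranges: [-3.08, 3.08], [-0.75, 2.2], [0.22, 2.44], [-1.43, 4.57], [0, 2.65], [-2.85, 2.85]. Speed limits (rad/s): [2.79, 2.79, 3.14, 3.14, 3.14, 3.14].

## Interface

Orientations are given as a unit quaternion [w, x, y, z].
In Python, from rig import bot, grab_frame gives the robot as it stands. The module is installed in compiled form; this text tells all that it offers.
- The arm moves only by the tool jog_arm, never from a script. Its argument "commands" is a list of rows, each a list of 4 numbers: the shift along the tool's x, y, z in m, then the turn about the tool's x in degrees. A call has 1 to 10 rows; each row is the pose to reach, as a shift and turn from the pose commanded when the call began, along the tool's axes at that moment; what a row does not reach only later rows make up. A row lasts 1/10 s, in which the tool goes at most 50 mm and 8.59 degrees, less where a joint would pass 70% of its speed; a pose out of reach is approached as far as the arm can. A call with a gripper value outside its range is refused whole. "grip" is the closure, from 0 (fully open) to 1 (shut), set as the call begins (left out, the last holds). The fingers move at their own pace and stop on an object; "squeeze" is the grip in N (left out, the last holds). Time passes only in rows, so rows that repeat a pose let the fingers close. It gives the time, the measured TCP pose, the force and the opening at its end, in the units of the state.
- bot.state(): the state, without advancing time (a new reading comes with each control period).
- grab_frame(name): name is "side" or "top" or "wrist"; returns a dict with "frame" (480x640x3 uint8, red, green, blue), "fx", "fy", "cx", "cy" (pixels), "D" ([k1, k2, p1, p2, k3] as OpenCV has them; the pictures are not rectified), "pose" (4x4, takes a point from camera to world coordinates). Camera axes: x right, y up, looking along -z (the intrinsics and any distortion apply to the point x, -y, -z); pixel columns grow to the right and rows downward; lengths in m; the calibration is good to about 2 mm. A picture is of the moment at which its call begins. There is no depth.
- bot.job_done(): hands the job in, once; it reports no verdict.
The state is a dict: "time_s": time; "joints": joint angles; "joint_velocities": joint speeds; "effort": joint torques, N m; "eef_pos": TCP position; "eef_rot": TCP orientation; "ft_force": force on the tool from outside, world axes, zero at the start; "torque": the same for the moment, N m; "width": finger opening in m.
Only numpy, scipy, OpenCV 4.12 (cv2) and the standard library are available. Lean on these libraries where they do the work, as an engineer would, in place of code of your own. Each camera call takes 0.05 s, during which the arm holds its last target.

## Task

Fit the loose aluminium crank fully home on the square spindle of the stage, then turn the spindle with it until the red pointer of the sample table stands in line with the green mark. Let nothing touch the sample table itself, and leave the handwheel and the three lens canisters where they stand. Finish with the crank still seated and let go.

Things in the scene. Friction and masses are not known exactly. Their poses are not given: they have to be found in the camera images.
- crank: Loose crank, 280 to 455 g, hub down on the bench at any yaw. Aluminium hub 44 x 44 x 40 mm high; square 17.5 mm bore right through it along z, flats parallel to the hub's sides. Flat arm 20 mm wide (z 26 to 40) along +x to x = 85 mm; upright black knob, 20 mm diameter, at x = 75 mm, z 40 to 85. Origin: bore axis at the hub's underside, z up. Centre of mass at x = 13 mm or so.
- stage: Fixed stage. Origin: on the spindle's axis at bench height, z up. Aluminium base plate, x -85 to 85 mm, y -305 to 65 mm, 15 mm high. White gearbox 70 x 70 mm round the origin, 55 mm high, carries the square spindle; the sample table slides along y on the -y side.
- spindle (a joint): Spindle angle about the upright axis (rad), counter-clockwise from above positive; 0 = flats square with the stage; range -1.45 to 1.45. Stiff (about 0.1 N m), stays where it is left. Geared to the sample table: +1 rad moves the table 40 mm along the stage's +y (nearer the spindle), -1 rad 40 mm away.
- spindle_seat (a point): Centre of the spindle's brass shoulder (40 mm diameter, 60 mm above the bench), where the hub's underside rests when home; turns with the spindle. Above it a steel shaft 16 x 16 mm, 30 mm high, the top 6 mm tapering to 10.6 mm; flats square to this point's x and y. The crank fits at any of four quarter turns, with about 0.1 rad play each way.
- sample_table: Sliding sample table, moved by the spindle only; nothing may touch it. Origin: at bench height under its centre, 165 mm along the stage's -y from the spindle at spindle angle 0; axes parallel to the stage's. Black plate 100 x 100 mm, 102 to 130 mm above the bench, on a slim pillar. A fitted crank's arm or knob can strike it when they point at it and it is near.
- pointer (a point): Outer end of the red pointer on the +x side of the sample table's plate, 127 mm above the bench, 62 mm from the table's centre line along the stage's +x.
- green_mark: Fixed upright green index mark on the stage's base plate, 6 mm wide, beside the table's path at 70 mm along the stage's +x; top 138 mm above the bench. Origin: centre of its foot on the base plate; axes parallel to the stage's. The pointer is in line when its y in this frame is 0. It may lie on either side of the pointer's start.
- yellow_mark: Fixed upright yellow index mark like the green one, for another setting: not wanted now.
- handwheel: Bystander: black handwheel, 90 mm in diameter, 22 mm high, lying flat on the bench, no square bore. Origin: centre of its underside.
- canister_a: Bystander: upright lens canister, 54 mm in diameter, 92 mm high, black foot, clear top. Origin: centre of its underside.
- canister_b: Bystander: a like lens canister, beside the stage, about 135 to 170 mm from the spindle's axis on the stage's +x side.
- canister_c: Bystander: a like lens canister, beside the stage, about 130 to 160 mm from the spindle's axis on the stage's -x side.
Mind the look-alikes: they are no part of the job. What is meant by the crank is not blue or orange, and is the larger of those in its own colour.

How it is judged:
On the way, in this order (a step that is already met when the one before it is completed fails the run):
1. the crank is fully home on the spindle (horizontal distance between crank and spindle_seat below 0.004 m and z of crank in the frame of spindle_seat below 0.003 m and angle between crank's own z axis and vertical below 0.06 rad), for 0.2 s.
2. the pointer stands at the green mark, with the crank still home (all of step 1 and y of pointer in the frame of green_mark between -0.003 and 0.003 m), for 0.3 s.
At the end, for the whole second after the job is handed in: The crank sits fully home on the spindle (axis within 4 mm, underside within 3 mm of the shoulder, upright within 0.06 rad), the pointer is within 3 mm of the green mark along the table's travel, and crank and spindle are at rest (all of step 2 and linear speed of crank below 0.01 m/s and velocity of joint spindle between -0.02 and 0.02 rad/s); the robot touches nothing.
It fails at once if the sample table is touched (over 1 N) (contact force between sample_table and anything else above 1 N).
It fails at once if a bystander is moved more than 20 mm or tipped (distance of any of handwheel, canister_a, canister_b, canister_c from where it was at the start of the episode above 0.02 m or angle between any of handwheel, canister_a, canister_b, canister_c's own z axis and vertical above 0.3 rad).
It also fails if it takes over 69 s, if anything falls off the work surface, if the arm or the gripper's body presses on something with over 40 N, if the wrist force passes 120 N, or if a joint passes its speed limit or range.

## Working session

There is one attempt and no reset: what is moved stays moved. The work goes in short steps, Python scripts to look and compute and a tool call to move; the robot and the scene stay as the last step left them, time stands still between calls to the robot, and variables do not carry over. Pictures are saved under pics/ and viewed, and the job is handed in when it is done.

Besides the shell and the picture viewer there is one more tool, called by a JSON object that holds its "api" and its "payload", one argument or row to a line. jog_arm: Moves the arm, as the interface text tells. Its arguments: {"type":"object","properties":{"commands":{"type":"array"},"grip":{"type":"number"},"squeeze":{"type":"number"}},"required":["commands"]}

```bash
mkdir -p pics; cat > h.py <<'E'
import numpy as np, cv2
from rig import bot, grab_frame
E
python3 - <<'E'
from h import *
import pickle
s=bot.state(); print(s, bot.nose_length)
for n in ["side","top","wrist"]:
    f=grab_frame(n); pickle.dump(f,open(f"pics/{n}0.pkl","wb"))
    cv2.imwrite(f"pics/{n}0.png",f["frame"][:,:,::-1]); print(n,f["fx"],f["fy"],f["cx"],f["cy"],f["D"]);print(np.round(f["pose"],4))
E
```

```text
{'time_s': 0.0, 'joints': array([-1.46647640e+00,  5.28448586e-01,  1.43387334e+00, -2.87593422e-05,
        1.18138579e+00, -1.78518723e-01]), 'joint_velocities': array([-0.00071402, -0.00108599, -0.00069023,  0.0010743 ,  0.00043285,
        0.00087506]), 'effort': array([-1.53075380e-03, -4.40052116e+01, -1.76592690e+01,  6.31341361e-02,
        5.82981447e-02, -1.83120655e-04]), 'eef_pos': array([ 0.17436206, -0.59945826,  0.22959162]), 'eef_rot': array([ 0.56496901,  0.42507255,  0.56600036, -0.42398932]), 'ft_force': array([-0.32279031,  0.40885425, -0.07759351]), 'torque': array([ 0.03014324, -0.00828195,  0.03737726]), 'width': 0.08700427332417716} 0.008
side 506.78190095369854 506.78190095369854 324.84571726719525 240.96052883727526 [-0.1148063  0.         0.         0.         0.       ]
[[-0.8745  0.2773 -0.3979  0.098 ]
 [-0.485  -0.5088  0.7113  0.8163]
 [-0.0052  0.815   0.5794  0.6808]
 [ 0.      0.      0.      1.    ]]
top 499.1511200530063 499.1511200530063 326.05091499642816 235.56910302183596 [-0.10365804  0.          0.          0.          0.        ]
[[ 0.0023  0.99   -0.1411  0.347 ]
 [-0.9999  0.     -0.0161  0.0834]
 [-0.016   0.1411  0.9899  1.1774]
 [ 0.      0.      0.      1.    ]]
wrist 331.1337422369096 331.1337422369096 321.34717983880597 236.8390609450802 [0.01094108 0.         0.         0.         0.        ]
[[ 0.2785  0.9245  0.2602  0.2456]
 [-0.9604  0.2683  0.0744 -0.5804]
 [-0.001  -0.2706  0.9627  0.384 ]
 [ 0.      0.      0.      1.    ]]
```

View pics/top0.png

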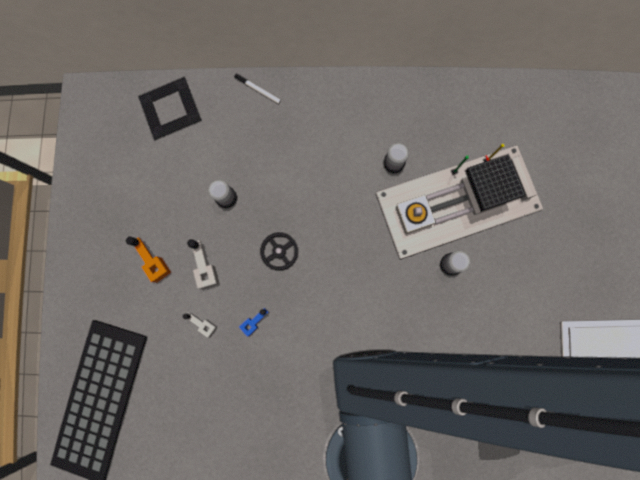

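View pics/side0.png

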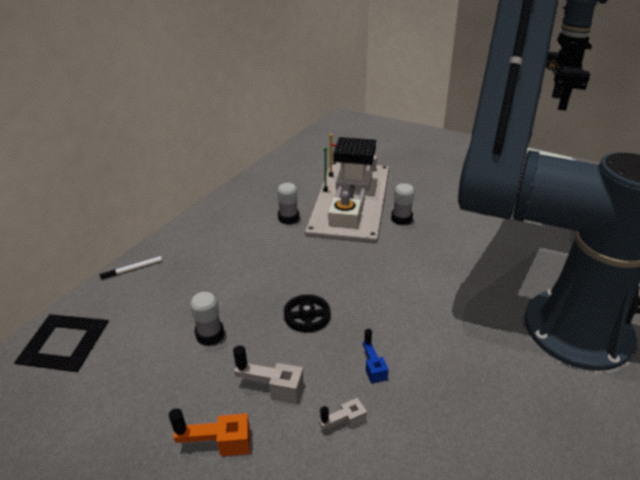

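View pics/wrist0.png

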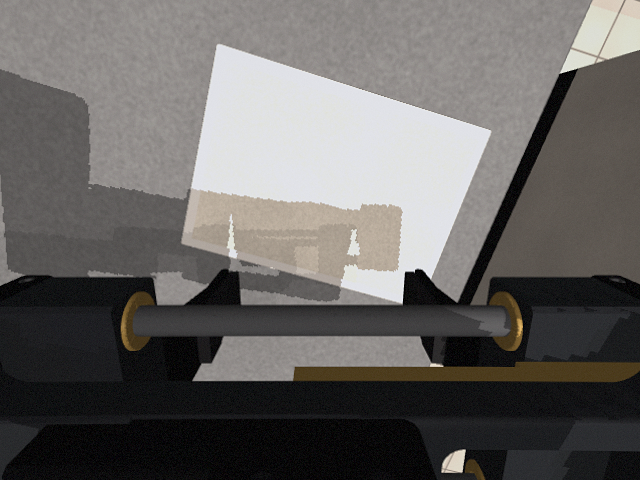

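The top view shows the large aluminium crank at about (203,275) with its knob at (193,243), and the stage with its spindle at (416,212). The green mark is near (463,160) and the yellow near (500,148). The side view agrees. Next I zoom in on these.

```bash
cat > h.py <<'E'
import numpy as np, cv2, pickle
from rig import bot, grab_frame
def load(n): return pickle.load(open(f"pics/{n}.pkl","rb"))
def K(f): return np.array([[f["fx"],0,f["cx"]],[0,f["fy"],f["cy"]],[0,0,1.]])
def ray(f,uv):
    p=cv2.undistortPoints(np.array(uv,float).reshape(-1,1,2),K(f),np.array(f["D"])).reshape(-1,2)
    d=np.c_[p[:,0],-p[:,1],-np.ones(len(p))]@np.array(f["pose"])[:3,:3].T
    return np.array(f["pose"])[:3,3],d
def cast(f,uv,z):
    o,d=ray(f,uv); t=(z-o[2])/d[:,2]; return o+d*t[:,None]
def proj(f,P):
    T=np.array(f["pose"]); c=(np.array(P,float).reshape(-1,3)-T[:3,3])@T[:3,:3]
    c=c*[1,-1,-1]
    return cv2.projectPoints(c.reshape(-1,1,3),np.zeros(3),np.zeros(3),K(f),np.array(f["D"]))[0].reshape(-1,2)
def tri(fs,uvs):
    A=np.zeros((3,3));b=np.zeros(3);R=[]
    for f,uv in zip(fs,uvs):
        o,d=ray(f,uv);d=d[0]/np.linalg.norm(d[0]);M=np.eye(3)-np.outer(d,d);A+=M;b+=M@o;R.append((o,M))
    p=np.linalg.solve(A,b); return p,[np.linalg.norm(M@(p-o)) for o,M in R]
def snap(n,name):
    f=grab_frame(n);pickle.dump(f,open(f"pics/{name}.pkl","wb"));cv2.imwrite(f"pics/{name}.png",f["frame"][:,:,::-1]);return f
def crop(f,name,x0,y0,x1,y1,s):
    cv2.imwrite(f"pics/{name}.png",cv2.resize(f["frame"][y0:y1,x0:x1,::-1],None,fx=s,fy=s,interpolation=cv2.INTER_CUBIC))
E
python3 - <<'E'
from h import *
t=load("top0");s=load("side0")
crop(t,"c1",370,130,550,265,4.4)
crop(t,"c2",170,225,270,300,8)
crop(s,"c3",265,125,425,245,5)
crop(s,"c4",225,330,325,405,8)
E
```

```text
(no output)
```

View pics/c1.png

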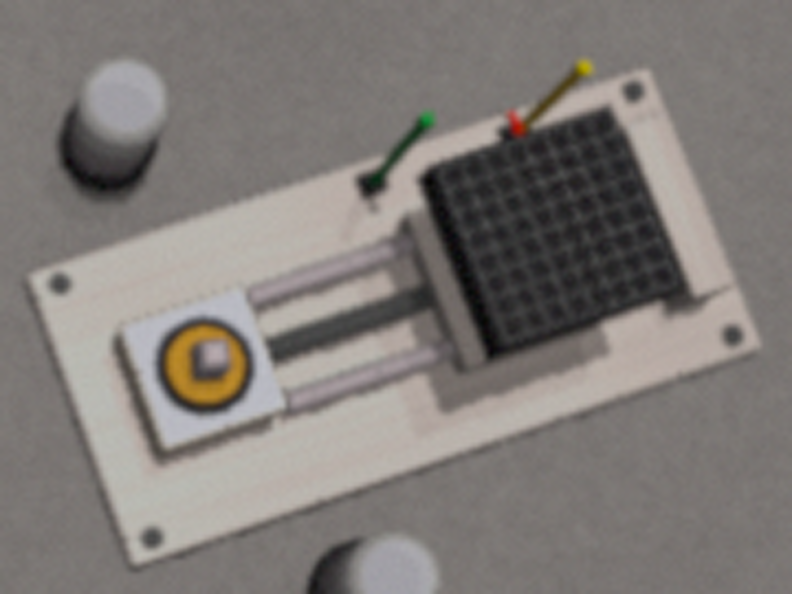

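View pics/c2.png

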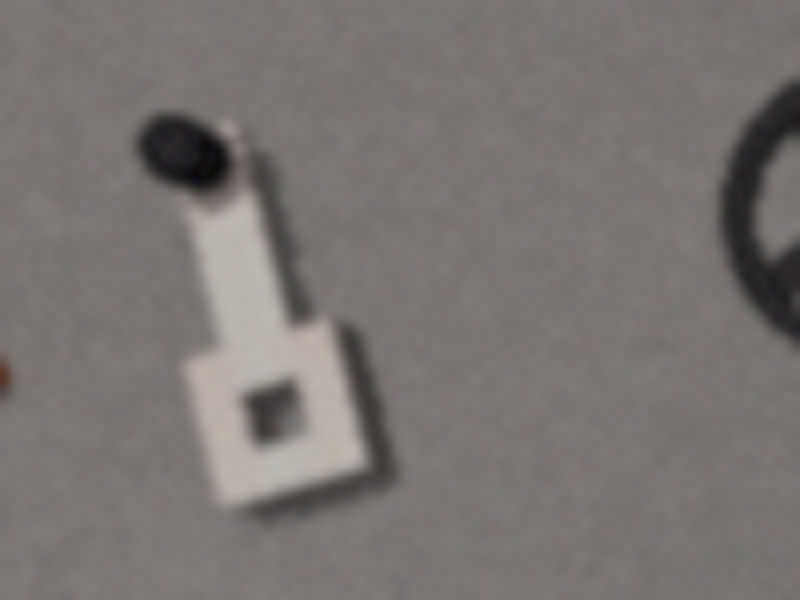

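View pics/c3.png

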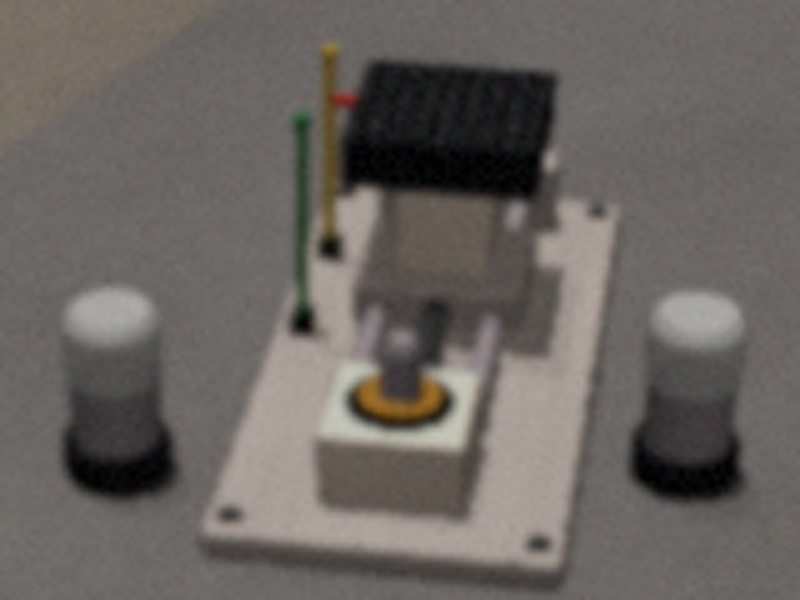

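View pics/c4.png

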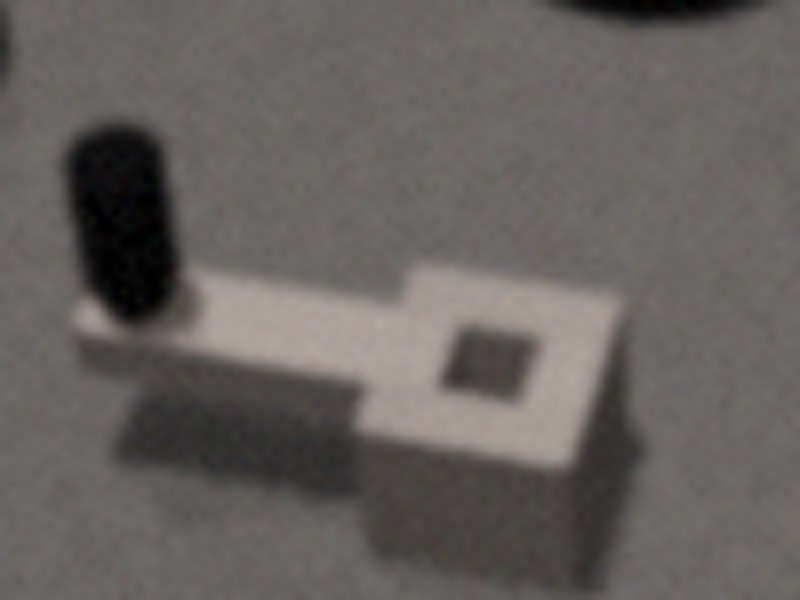

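```bash
python3 - <<'E'
from h import *
np.set_printoptions(precision=4,suppress=True)
t=load("top0");s=load("side0")
c=lambda pts,x,y,k:(np.array(pts,float)+0.5)/k-0.5+[x,y]
def rep(n,P):
    m=P.mean(0);e=np.roll(P,-1,0)-P
    print(n,m,"edges",np.linalg.norm(e[:,:2],axis=1),"ang",np.degrees(np.arctan2(e[:,1],e[:,0])))
rep("hub top",cast(t,c([(185,368),(330,320),(372,465),(228,507)],170,225,8),.04))
rep("hub side",cast(s,c([(415,265),(622,295),(575,468),(357,430)],225,330,8),.04))
rep("bore side",cast(s,c([(458,327),(540,343),(520,398),(440,385)],225,330,8),.04))
rep("plate",cast(t,c([(30,275), (650,70), (760,345), (135,565)],370,130,4.4),.015))
rep("gb",cast(t,c([(122,325),(247,290),(287,408),(165,447)],370,130,4.4),.055))
print("brass top",cast(t,c([(205,364)],370,130,4.4),.06),"side",cast(s,c([(400,399)],265,125,5),.06))
f=c([(428,119)],370,130,4.4);g=c([(302,118)],265,125,5)
print("green top",cast(t,f,.138),cast(s,g,.138),tri([t,s],[f,g]))
f=c([(586,67)],370,130,4.4);g=c([(330,47)],265,125,5)
print("yellow top",cast(t,f,.138),cast(s,g,.138),tri([t,s],[f,g]))
print("red tip", cast(t,c([(514,112)],370,130,4.4),.127),cast(s,c([(333,99)],265,125,5),.127))
print("knob top",cast(t,c([(168,145)],170,225,8),.085),cast(s,c([(115,140)],225,330,8),.085))
print("can a,b,c top", cast(t,[[218,188],[398,151],[458,260]],.092))
print("plate side", cast(s,c([(203,545),(560,575),(615,205)],265,125,5),.015))
E
```

```text
hub top [0.4142 0.3816 0.04  ] edges [0.0443 0.0438 0.0434 0.0423] ang [ -71.5235 -161.9959  106.4763   19.3383]
hub side [0.4129 0.3832 0.04  ] edges [0.0435 0.0445 0.0444 0.0434] ang [-161.5083  109.0761   17.0383  -72.0502]
bore side [0.4134 0.3835 0.04  ] edges [0.0173 0.0144 0.0165 0.0151] ang [-164.7704  105.8507   17.6449  -70.9571]
plate [ 0.5979 -0.2179  0.015 ] edges [0.3674 0.1642 0.3664 0.1666] ang [ -71.258  -161.4831  109.107    18.8811]
gb [ 0.5589 -0.1046  0.055 ] edges [0.0686 0.0654 0.0672 0.0677] ang [ -74.1143 -163.0136  107.7489   18.1386]
brass top [[ 0.5597 -0.1036  0.06  ]] side [[ 0.5555 -0.098   0.06  ]]
green top [[ 0.6678 -0.2044  0.138 ]] [[ 0.6647 -0.2007  0.138 ]] (array([ 0.668 , -0.2053,  0.1355]), [np.float64(0.0006310120004068101), np.float64(0.0006310120004068126)])
yellow top [[ 0.6954 -0.2854  0.138 ]] [[ 0.6944 -0.2849  0.138 ]] (array([ 0.6952, -0.2856,  0.1376]), [np.float64(0.0003245773548414642), np.float64(0.0003245773548413486)])
red tip [[ 0.6752 -0.2511  0.127 ]] [[ 0.6732 -0.2491  0.127 ]]
knob top [[0.4866 0.4039 0.085 ]] [[0.486  0.4028 0.085 ]]
can a,b,c top [[ 0.6097  0.3443  0.092 ]
 [ 0.6945 -0.0609  0.092 ]
 [ 0.4477 -0.1878  0.092 ]]
plate side [[ 0.6094 -0.0051  0.015 ]
 [ 0.4543 -0.0622  0.015 ]
 [ 0.5781 -0.415   0.015 ]]
```

```bash
cat >> h.py <<'E'
from scipy.spatial.transform import Rotation as Ro
def tool(s=None):
    s=s or bot.state(); q=s["eef_rot"]; return np.array(s["eef_pos"]),Ro.from_quat([q[1],q[2],q[3],q[0]]).as_matrix()
def togo(target,yawz=None):
    "shift in tool axes to world TCP target; yawz deg of tool z axis wanted (mod 180)"
    p,R=tool(); sh=R.T@(np.array(target)-p)
    y=np.degrees(np.arctan2(R[1,2],R[0,2])); out=""
    if yawz is not None:
        d=(yawz-y+90)%180-90; out=f"turn(tool x deg) {-d:.2f} (alt {-d+180:.1f}/{-d-180:.1f})"
    print("tool shift mm",np.round(sh*1000,1),"z yaw",round(y,2),out,"j",np.round(bot.state()["joints"],3))
E
python3 - <<'E'
from h import *
p,R=tool();print(p);print(R.round(3))
togo([0.50,-0.12,0.32],107)
togo([0.414,0.382,0.2],107.8)
E
```

```text
[ 0.17435188 -0.59961412  0.22980027]
[[-0.     0.96   0.279]
 [ 0.002  0.279 -0.96 ]
 [-1.     0.    -0.002]]
tool shift mm [ -89.5  446.6 -369.8] z yaw -73.8 turn(tool x deg) -0.80 (alt 179.2/-180.8) j [-1.467  0.528  1.434 -0.     1.181 -0.178]
tool shift mm [  31.4  504.  -875.7] z yaw -73.8 turn(tool x deg) -1.60 (alt 178.4/-181.6) j [-1.467  0.528  1.434 -0.     1.181 -0.178]
```

```bash
python3 - <<'E'
from h import *
togo([0.463,-0.132,0.32],108.8)
E
```

```text
tool shift mm [ -89.5  407.7 -368.6] z yaw -73.8 turn(tool x deg) -2.60 (alt 177.4/-182.6) j [-1.467  0.528  1.434 -0.     1.181 -0.178]
```

{"api": "jog_arm", "payload": {
  "commands": [
    [-0.03,0.02,-0.02,0],
    [-0.06,0.06,-0.05,0],
    [-0.09,0.09,-0.08,0],
    [-0.09,0.12,-0.11,0],
    [-0.09,0.15,-0.14,0],
    [-0.09,0.18,-0.17,0],
    [-0.09,0.21,-0.2,0],
    [-0.09,0.24,-0.23,0],
    [-0.09,0.27,-0.26,0],
    [-0.09,0.3,-0.28,0]
  ]
}}

```text
time_s: 1.15
eef_pos: [0.3842, -0.2448, 0.3204]
eef_rot: [0.565, 0.425, 0.566, -0.424]
ft_force: [0.2, -1.1, -0.5]
width: 0.0868
```

{"api": "jog_arm", "payload": {
  "commands": [
    [0,0.03,-0.03,0],
    [0,0.06,-0.05,0],
    [0,0.085,-0.07,0],
    [0,0.1,-0.085,0],
    [0,0.108,-0.089,0],
    [0,0.108,-0.089,0],
    [0,0.108,-0.089,0]
  ]
}}

```text
time_s: 1.85
eef_pos: [0.4629, -0.1326, 0.3204]
eef_rot: [0.565, 0.424, 0.566, -0.425]
ft_force: [0.4, -0.4, -0.4]
width: 0.0868
```

```bash
python3 - <<'E'
from h import *
snap("wrist","w1"); print(tool()[0],bot.state()["time_s"])
E
```

```text
[ 0.4628097  -0.13281614  0.32041168] 1.9
```

View pics/w1.png

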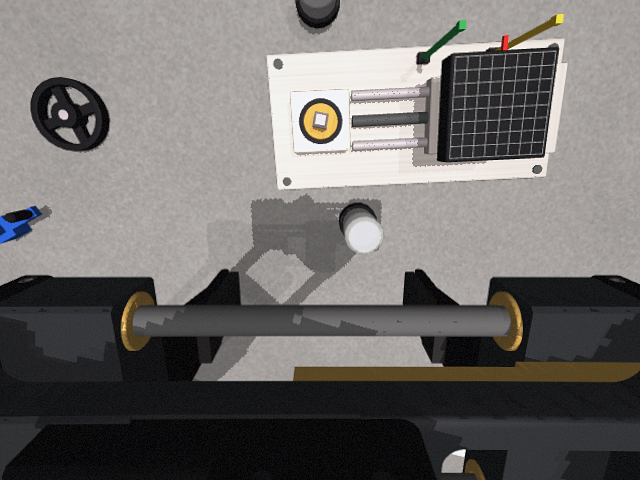

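Clear wrist view: spindle shaft at about (320,121), green top (462,25), red pointer (505,41) and yellow (560,18). I zoom in on these.

```bash
python3 - <<'E'
from h import *
t=load("w1")
crop(t,"c5",285,85,355,157,8)
crop(t,"c6",410,10,570,80,5)
E
```

```text
(no output)
```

View pics/c5.png

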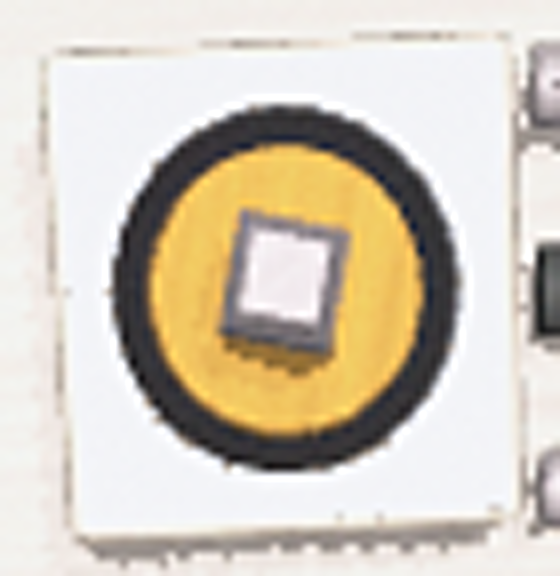

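View pics/c6.png

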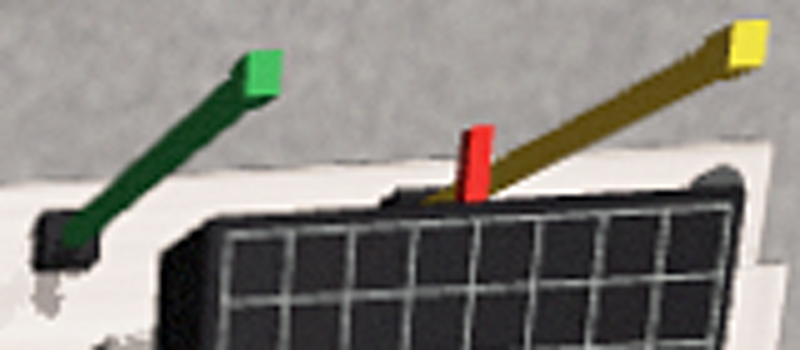

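```bash
python3 - <<'E'
from h import *
np.set_printoptions(precision=4,suppress=True)
t=load("w1")
c=lambda pts,x,y,k:(np.array(pts,float)+0.5)/k-0.5+[x,y]
def rep(n,P):
    m=P.mean(0);e=np.roll(P,-1,0)-P
    print(n,m,"edges",np.linalg.norm(e[:,:2],axis=1),"ang",np.degrees(np.arctan2(e[:,1],e[:,0])))
rep("shaft top",cast(t,c([(250,226),(328,237),(318,324),(238,312)],285,85,8),.09))
rep("shaft shoulder z.084",cast(t,c([(243,212),(350,228),(333,345),(220,333)],285,85,8),.084))
rep("gb",cast(t,c([(48,55),(508,40),(525,512),(78,530)],285,85,8),.055))
P=[]
f=t["frame"];
hsv=cv2.cvtColor(f,cv2.COLOR_RGB2HSV)
m=cv2.inRange(hsv,(15,120,100),(30,255,255));m[:,:285]=0;m[:,355:]=0
y,x=np.nonzero(m);hull=cv2.convexHull(np.c_[x,y].astype(np.float32));e=cv2.fitEllipse(hull);print(e)
b=cast(t,[e[0]],.06)[0];print("brass c",b)
g=cast(t,c([(264,72)],410,10,5),.138)[0];r=cast(t,c([(482,126)],410,10,5),.127)[0];yl=cast(t,c([(750,44)],410,10,5),.138)[0]
print("green",g,"red",r,"yellow",yl)
o=np.array([b[0],b[1]])
for yaw in (18,18.5,19,19.5):
    a=np.radians(yaw);Rm=np.array([[np.cos(a),-np.sin(a)],[np.sin(a),np.cos(a)]])
    print(yaw,[(q[:2]-o)@Rm for q in (g,r,yl)], ((r-g)[:2]@Rm)[1]*1000)
rep("plate",cast(t,[(267,55),(564,39),(547,177),(278,189)],.015))
E
```

```text
shaft top [ 0.5586 -0.1051  0.09  ] edges [0.0107 0.0113 0.0111 0.0112] ang [ -81.3716 -170.6296   98.0832    7.4244]
shaft shoulder z.084 [ 0.5585 -0.1055  0.084 ] edges [0.0149 0.0155 0.0159 0.0162] ang [ -81.8112 -172.3278  100.4109    4.3767]
gb [ 0.5591 -0.1058  0.055 ] edges [0.0672 0.0666 0.0685 0.0671] ang [ -72.1145 -160.3158  108.3798   18.5911]
((308.654296875, 236.23133850097656), (71.56414794921875, 270.9758605957031), 5.6162519454956055)
brass c [ 0.4182 -0.1301  0.06  ]
green [ 0.667  -0.2058  0.138 ] red [ 0.6742 -0.251   0.127 ] yellow [ 0.6943 -0.2864  0.138 ]
18 [array([ 0.2132, -0.1489]), array([ 0.2062, -0.1941]), array([ 0.2143, -0.234 ])] -45.18301344745431
18.5 [array([ 0.2119, -0.1507]), array([ 0.2045, -0.1958]), array([ 0.2122, -0.2358])] -45.11948232528771
19 [array([ 0.2106, -0.1526]), array([ 0.2027, -0.1976]), array([ 0.2102, -0.2377])] -45.05251517985487
19.5 [array([ 0.2093, -0.1544]), array([ 0.201 , -0.1994]), array([ 0.2081, -0.2395])] -44.98211711096319
plate [ 0.5969 -0.22    0.015 ] edges [0.3653 0.1673 0.3687 0.1665] ang [ -71.2512 -160.0509  108.6401   18.7734]
```

```bash
python3 - <<'E'
from h import *
togo([0.335,0.358,0.30],107.8)
E
```

```text
tool shift mm [  20.3   13.7 -507. ] z yaw -73.85 turn(tool x deg) -1.65 (alt 178.3/-181.7) j [-5.120e-01  2.250e-01  1.659e+00 -1.000e-03  1.257e+00  7.770e-01]
```

{"api": "jog_arm", "payload": {
  "commands": [
    [0,0.02,-0.03,0],
    [0,0.03,-0.07,0],
    [0,0.04,-0.11,0],
    [0,0.04,-0.15,0],
    [0,0.04,-0.19,0],
    [0,0.04,-0.23,0],
    [0,0.04,-0.27,0],
    [0,0.04,-0.31,0],
    [0,0.04,-0.35,0],
    [0,0.03,-0.39,0]
  ]
}}

```text
time_s: 2.9
eef_pos: [0.3841, 0.2515, 0.3208]
eef_rot: [0.565, 0.426, 0.565, -0.425]
ft_force: [0.9, 0.7, 0.1]
width: 0.0869
```

{"api": "jog_arm", "payload": {
  "commands": [
    [0,0,-0.04,0],
    [0.01,-0.01,-0.08,-1.5],
    [0.02,-0.016,-0.107,-1.5],
    [0.02,-0.016,-0.117,-1.5],
    [0.02,-0.016,-0.117,-1.5],
    [0.02,-0.016,-0.117,-1.5],
    [0.02,-0.016,-0.117,-1.5]
  ]
}}

```text
time_s: 3.6
eef_pos: [0.3364, 0.3577, 0.301]
eef_rot: [0.571, 0.418, 0.57, -0.418]
ft_force: [0.4, 0.6, 0.1]
width: 0.0873
```

```bash
python3 - <<'E'
from h import *
f=snap("wrist","w2"); print(tool()[0],bot.state()["time_s"])
print(proj(f,[.4138,.3824,.04]))
E
```

```text
[0.33628884 0.35779391 0.30097991] 3.65
[[319.80941612 137.31661948]]
```

View pics/w2.png

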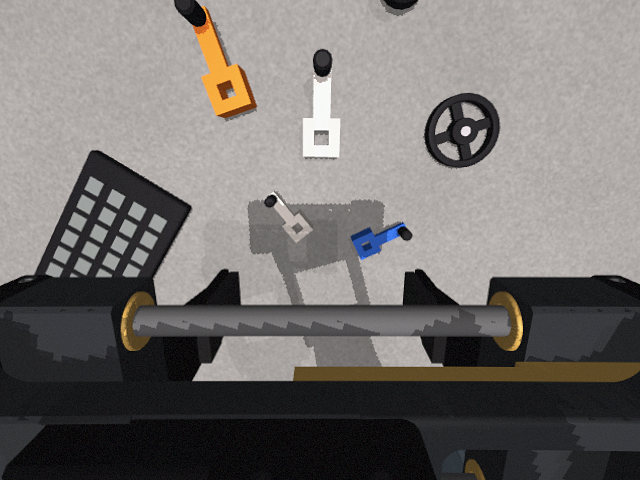

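The crank's hub is at about (321,138), straight ahead in the wrist view, and its bore matches the predicted pixel within 2 px. I refine its corners by colour mask.

```bash
python3 - <<'E'
from h import *
np.set_printoptions(precision=4,suppress=True)
t=load("w2")
crop(t,"c7",285,100,355,170,8)
g=cv2.cvtColor(t["frame"],cv2.COLOR_RGB2GRAY)
m=(g>205).astype(np.uint8);m[:, :290]=0;m[:,350:]=0;m[:70]=0;m[170:]=0
n,l,st,_=cv2.connectedComponentsWithStats(m);i=1+np.argmax(st[1:,4]);print(st[i])
# column/row extents
for y in (124,130,136,142,148,152): 
    x=np.nonzero(l[y]==i)[0];print(y,x.min(),x.max())
for x in (306,310,330,334,337):
    y=np.nonzero(l[:,x]==i)[0];print("col",x,y.min(),y.max())
for y in (80,90,100,110):
    x=np.nonzero(l[y]==i)[0];print(y,x.min(),x.max(),cast(t,[(x.min()+x.max())/2,y],.04)[0])
E
```

```text
[ 303   78   37   79 1868]
124 303 339
130 303 339
136 303 339
142 303 339
148 303 339
152 303 338
col 306 118 155
col 310 118 155
col 330 78 156
col 334 118 156
col 337 118 156
80 313 330 [0.4743 0.3994 0.04  ]
90 313 330 [0.4643 0.3962 0.04  ]
100 313 330 [0.454 0.393 0.04 ]
110 313 330 [0.4437 0.3897 0.04  ]
```

View pics/c7.png

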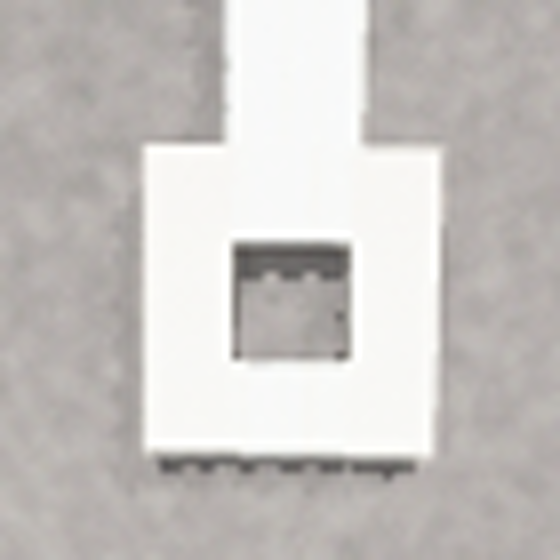

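```bash
python3 - <<'E'
from h import *
np.set_printoptions(precision=4,suppress=True)
t=load("w2")
c=lambda pts,x,y,k:(np.array(pts,float)+0.5)/k-0.5+[x,y]
def rep(n,P):
    m=P.mean(0);e=np.roll(P,-1,0)-P
    print(n,m,"edges",np.linalg.norm(e[:,:2],axis=1),"ang",np.degrees(np.arctan2(e[:,1],e[:,0])))
rep("hub",cast(t,c([(143,146),(441,148),(436,456),(146,453)],285,100,8),.04))
rep("bore",cast(t,c([(233,244),(350,244),(350,357),(233,357)],285,100,8),.04))
togo([.4135,.382,.12],107.4)
togo([.4135,.382,.019],107.4)
E
```

```text
hub [0.4141 0.381  0.04  ] edges [0.044  0.0442 0.0442 0.044 ] ang [ -72.8115 -162.5648  106.9676   17.2349]
bore [0.4144 0.3811 0.04  ] edges [0.0175 0.0162 0.0177 0.0162] ang [ -72.4518 -162.1214  107.5455   17.1786]
tool shift mm [181.1  80.8   0.2] z yaw -72.42 turn(tool x deg) 0.18 (alt 180.2/-179.8) j [ 0.589  0.26   1.668 -0.     1.212  1.853]
tool shift mm [282.1  80.7   0.2] z yaw -72.42 turn(tool x deg) 0.18 (alt 180.2/-179.8) j [ 0.589  0.26   1.668 -0.     1.212  1.853]
```

{"api": "jog_arm", "payload": {
  "commands": [
    [0.02,0.03,0,0],
    [0.05,0.06,0.001,0],
    [0.09,0.081,0.001,0],
    [0.13,0.081,0.001,0],
    [0.17,0.081,0.001,0],
    [0.2,0.081,0.001,0],
    [0.22,0.081,0.001,0],
    [0.22,0.081,0.001,0],
    [0.22,0.081,0.001,0]
  ]
}}

```text
time_s: 4.55
eef_pos: [0.4136, 0.3821, 0.0809]
eef_rot: [0.571, 0.418, 0.571, -0.417]
ft_force: [-0.4, 0.2, -0.4]
width: 0.087
```

```bash
python3 - <<'E'
from h import *
f=snap("side","s3"); f2=snap("top","t3")
print(bot.state()["ft_force"]);togo([.4141,.3815,.019],107.4)
crop(f,"s3c",180,230,380,430,4); crop(f2,"c8",150,200,270,320,5)
E
```

```text
[-0.36259403 -0.13037332  1.31955966]
tool shift mm [63.1 -0.5  1.3] z yaw -72.33 turn(tool x deg) 0.27 (alt 180.3/-179.7) j [ 0.548  0.658  1.709 -0.     0.771  1.811]
```

View pics/s3c.png

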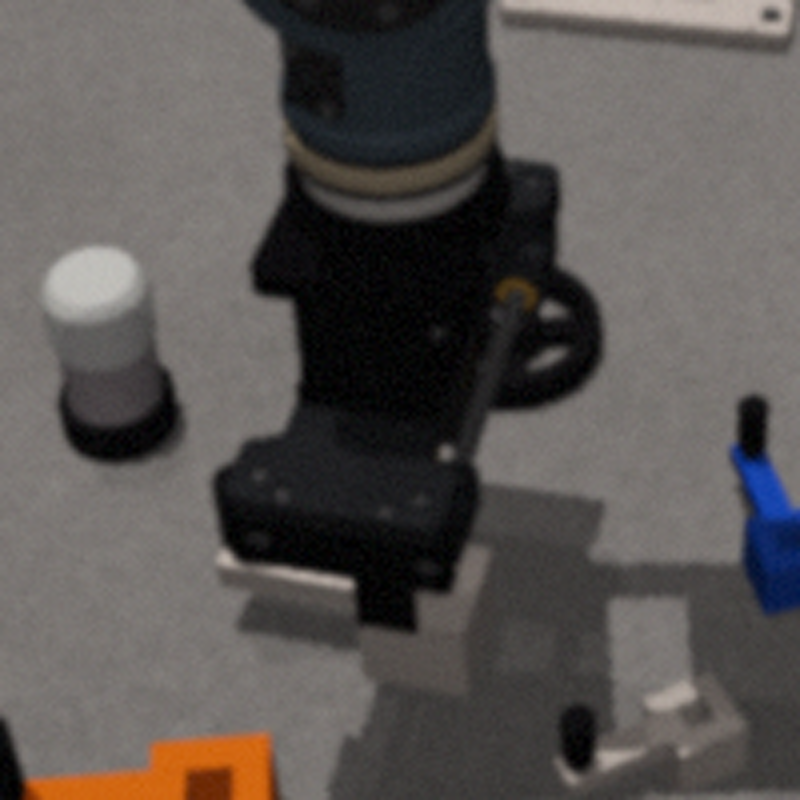

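{"api": "jog_arm", "payload": {
  "commands": [
    [0.02,0,0.001,0],
    [0.04,0,0.001,0],
    [0.055,0,0.001,0],
    [0.061,0,0.001,0],
    [0.061,0,0.001,0],
    [0.061,0,0.001,0]
  ]
}}

```text
time_s: 5.25
eef_pos: [0.4138, 0.382, 0.0207]
eef_rot: [0.571, 0.418, 0.571, -0.416]
ft_force: [0.3, -0.4, 0.3]
width: 0.0871
```

{"api": "jog_arm", "payload": {
  "commands": [
    [0,0,0,0],
    [0,0,0,0],
    [0,0,0,0],
    [0,0,0,0],
    [0,0,0,0],
    [0,0,0,0],
    [0,0,0,0],
    [0,0,0,0]
  ],
  "grip": 1,
  "squeeze": 40
}}

```text
time_s: 6.05
eef_pos: [0.4129, 0.3815, 0.0195]
eef_rot: [0.571, 0.417, 0.571, -0.417]
ft_force: [-0.1, -0.0, 0.7]
width: 0.0437
```

{"api": "jog_arm", "payload": {
  "commands": [
    [-0.015,0,0,0],
    [-0.04,0,0,0],
    [-0.07,0,0,0],
    [-0.1,0,0,0],
    [-0.13,0,0,0],
    [-0.16,0,0,0],
    [-0.19,0,0,0],
    [-0.2,0,0,0],
    [-0.2,0,0,0]
  ]
}}

```text
time_s: 6.95
eef_pos: [0.4135, 0.3819, 0.2213]
eef_rot: [0.571, 0.418, 0.571, -0.416]
ft_force: [0.3, 0.8, -2.3]
width: 0.0434
```

```bash
python3 - <<'E'
from h import *
f=snap("side","s4"); f2=snap("wrist","w4");print(bot.state()["ft_force"],bot.state()["torque"],bot.state()["width"])
togo([.4141,.3815,.019],107.4); togo([.559,-.1047,.22],97.5)
crop(f,"s4c",180,130,380,330,4)
E
```

```text
[ 0.30963725 -0.17324219 -3.72786412] [ 0.03934032  0.04608138 -0.04757927] 0.04345369664671892
tool shift mm [ 1.995e+02  2.700e+00 -1.000e-01] z yaw -72.3 turn(tool x deg) 0.30 (alt 180.3/-179.7) j [ 0.547  0.457  1.606 -0.     1.081  1.809]
tool shift mm [ -1.2  -7.6 507.3] z yaw -72.3 turn(tool x deg) 10.20 (alt 190.2/-169.8) j [ 0.547  0.457  1.606 -0.     1.081  1.809]
```

View pics/s4c.png

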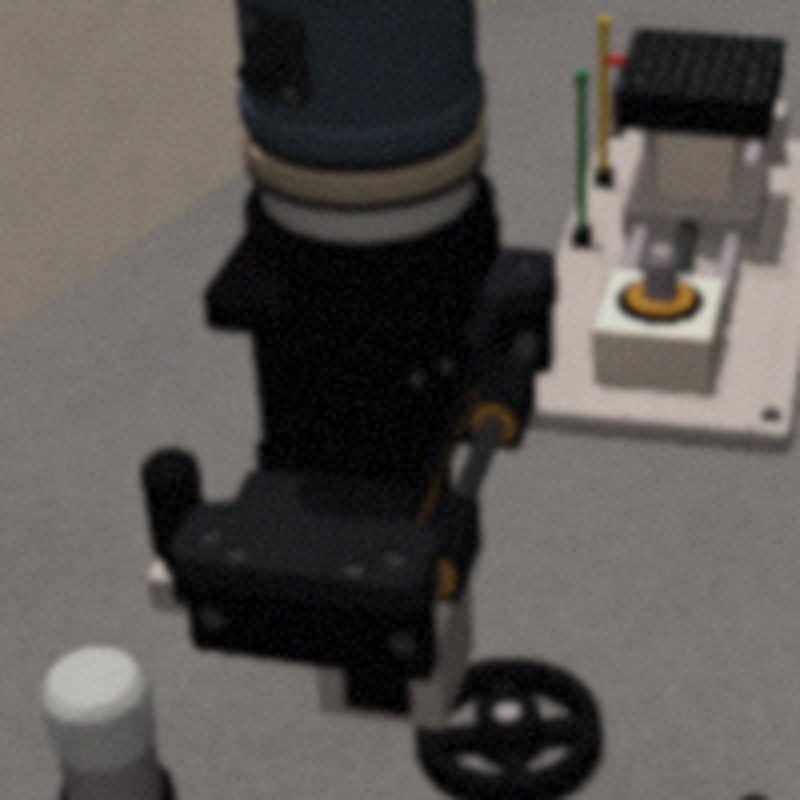

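View pics/w4.png

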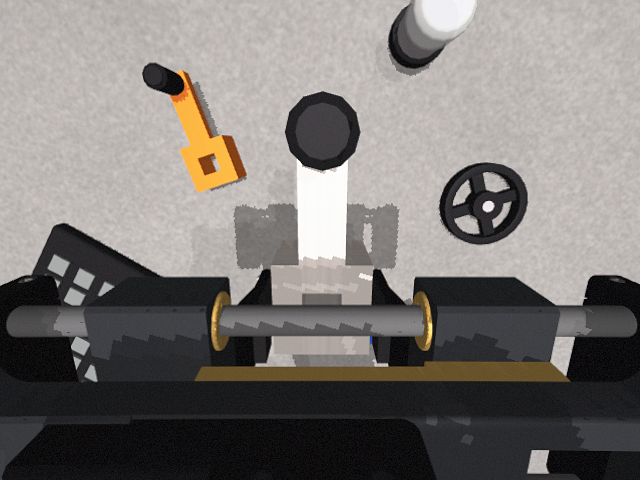

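```bash
python3 - <<'E'
from h import *
np.set_printoptions(precision=4,suppress=True)
f=load("w4");crop(f,"c9",240,80,400,370,2.7)
p,R=tool();z0=p[2]-.0195
for n,uv,z in [("knobtop",(322.5,131),.085),("hub L/R back",(271,355),.04),("hub R back",(373,355),.04),("hub L front",(273,264),.04),("hub R front",(371,264),.04),("bore L",(302.5,294),.04),("bore R",(342,294),.04)]:
    P=cast(f,uv,z0+z)[0]; print(n,R.T@(P-p)*1000)
E
```

```text
knobtop [-65.6935  77.4166   1.5077]
hub L/R back [-20.4609 -21.2018 -22.4794]
hub R back [-20.4308 -21.2606  25.4328]
hub L front [-20.5732  24.2263 -19.7473]
hub R front [-20.5466  24.187   22.7042]
bore L [-20.5297  10.027   -7.1976]
bore R [-20.5187  10.0092  10.3706]
```

View pics/c9.png

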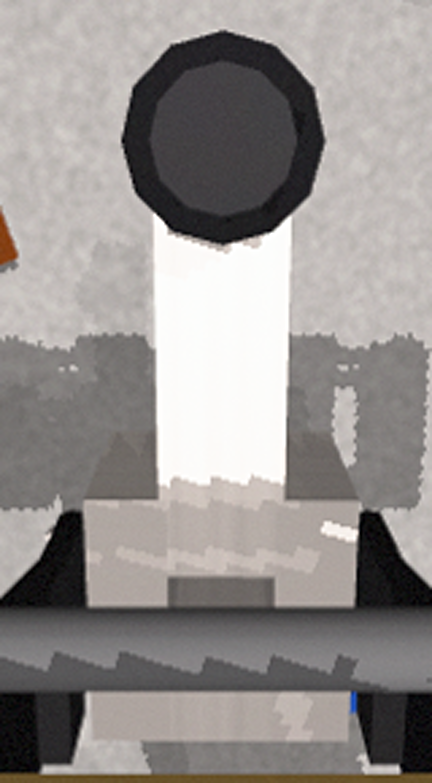

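{"api": "jog_arm", "payload": {
  "commands": [
    [0,0,0.02,1],
    [0,0,0.06,3],
    [0,0,0.1,5],
    [0,0,0.14,7],
    [0,0,0.18,9],
    [0,0,0.22,10],
    [0,0,0.26,10],
    [0,0,0.3,10],
    [0,0,0.34,10],
    [0,0,0.38,10]
  ]
}}

```text
time_s: 8.05
eef_pos: [0.5274, 0.0181, 0.2173]
eef_rot: [0.531, 0.464, 0.534, -0.466]
ft_force: [1.1, 0.1, -2.6]
width: 0.0434
```

```bash
python3 - <<'E'
from h import *
togo([.5578,-.1038,.2],97.5)
E
```

```text
tool shift mm [ 17.1  13.9 124.9] z yaw -82.31 turn(tool x deg) 0.19 (alt 180.2/-179.8) j [-0.178  0.416  1.687  0.     1.043  1.259]
```

{"api": "jog_arm", "payload": {
  "commands": [
    [0,0.002,0.03,0],
    [0,0.008,0.07,0],
    [0,0.012,0.1,0],
    [0,0.012,0.115,0],
    [0,0.012,0.115,0],
    [0,0.012,0.115,0],
    [0,0.012,0.115,0]
  ]
}}

```text
time_s: 8.75
eef_pos: [0.5548, -0.091, 0.2189]
eef_rot: [0.532, 0.465, 0.534, -0.465]
ft_force: [0.0, 0.3, -4.0]
width: 0.044
```

```bash
python3 - <<'E'
from h import *
f=snap("side","s5");f2=snap("top","t5");f3=snap("wrist","w5")
crop(f,"s5c",265,85,425,245,4.5);crop(f2,"t5c",350,100,550,270,4)
togo([.5578,-.1038,.12],97.5); print(tool()[0])
E
```

```text
tool shift mm [99.6  0.6 12.6] z yaw -82.2 turn(tool x deg) 0.30 (alt 180.3/-179.7) j [-0.362  0.458  1.602  0.     1.083  1.073]
[ 0.55550738 -0.09141994  0.21956422]
```

View pics/s5c.png

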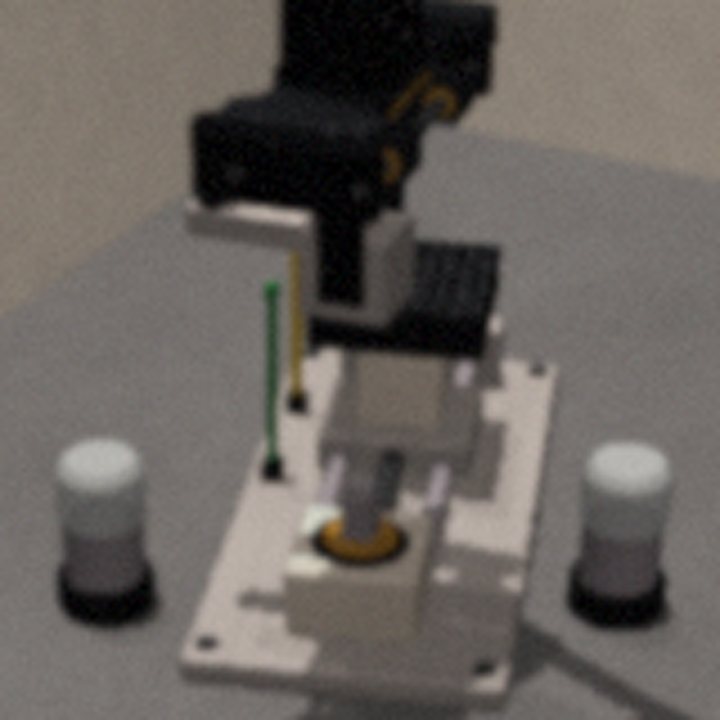

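View pics/t5c.png

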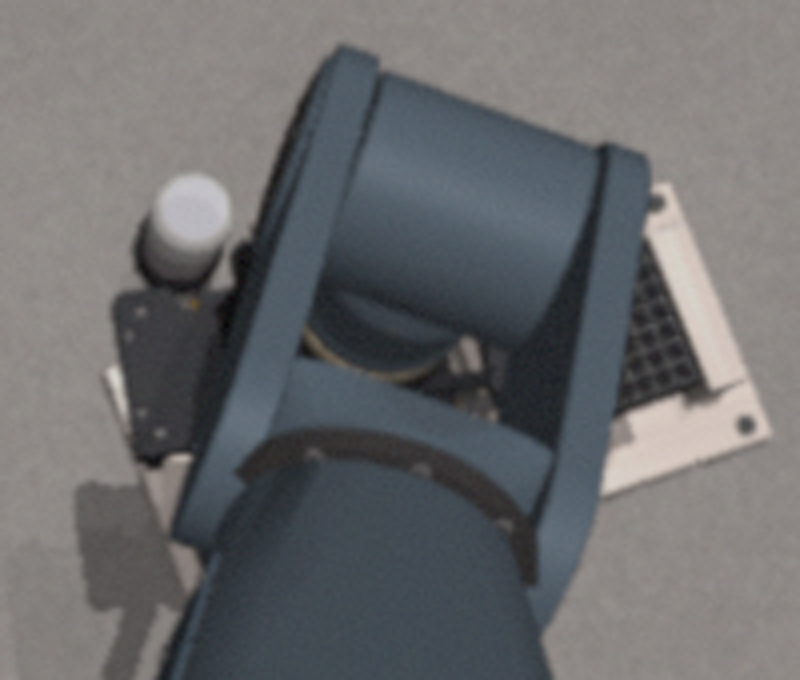

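View pics/w5.png

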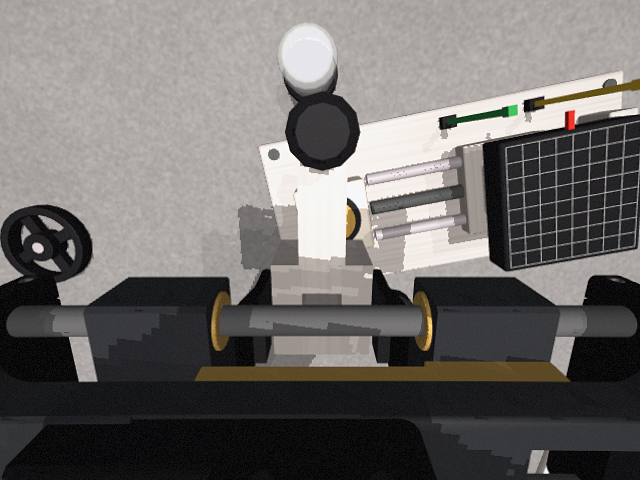

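{"api": "jog_arm", "payload": {
  "commands": [
    [0.01,0,0.006,0],
    [0.03,0,0.012,0],
    [0.05,0.001,0.012,0],
    [0.07,0.001,0.012,0],
    [0.085,0.001,0.012,0],
    [0.09,0.001,0.012,0],
    [0.09,0.001,0.012,0],
    [0.09,0.001,0.012,0],
    [0.09,0.001,0.012,0]
  ]
}}

```text
time_s: 9.8
eef_pos: [0.5592, -0.1049, 0.1305]
eef_rot: [0.533, 0.466, 0.532, -0.465]
ft_force: [1.0, -0.2, -3.3]
width: 0.0438
```

```bash
python3 - <<'E'
from h import *
f=snap("side","s6");f3=snap("wrist","w6")
crop(f,"s6c",305,105,405,230,6);crop(f3,"w6c",220,60,420,370,2.6)
togo([.5578,-.1038,.12],97.5); print(tool()[0])
E
```

```text
tool shift mm [10.4 -1.1 -1.2] z yaw -82.29 turn(tool x deg) 0.21 (alt 180.2/-179.8) j [-0.382  0.587  1.667 -0.     0.885  1.055]
[ 0.55902712 -0.10479253  0.13042618]
```

View pics/s6c.png

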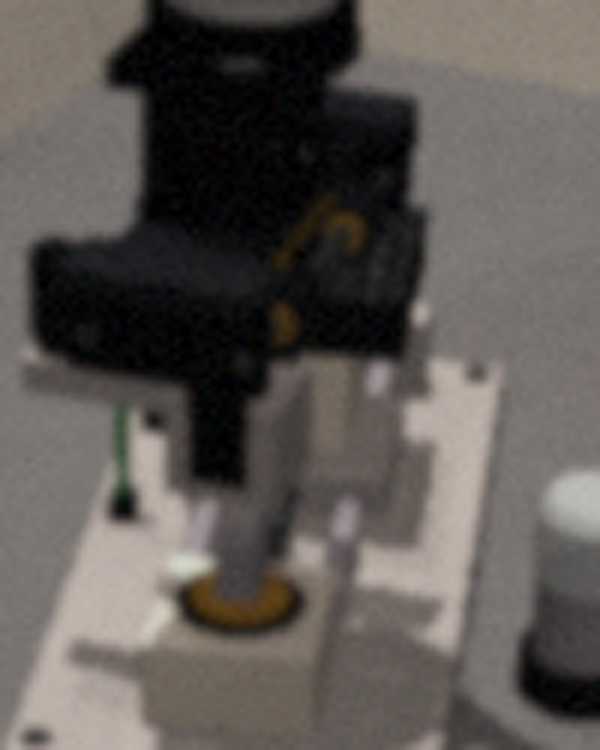

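View pics/w6c.png

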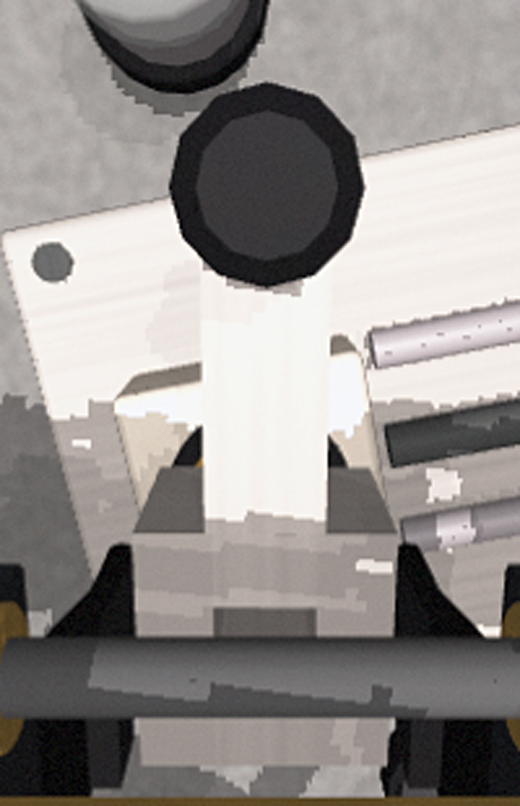

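```bash
python3 - <<'E'
from h import *
np.set_printoptions(precision=4,suppress=True)
f=load("w6");p,R=tool()
A=np.array([(117,400),(357,348)])/2.6+[220,60]
P=cast(f,A,.055);e=P[1]-P[0];print(P,np.linalg.norm(e),np.degrees(np.arctan2(e[1],e[0])))
a=np.radians(18.75);c=P.mean(0)-.035*np.array([np.cos(a),np.sin(a),0]);print("spindle by wrist now",c)
z0=p[2]-.0195
H=cast(f,np.array([(133,533),(397,533),(388,767),(140,767)])/2.6+[220,60],z0+.04);print("hub",H.mean(0),H[1]-H[0])
kn=cast(f,np.array([(266,184)])/2.6+[220,60],z0+.085)[0];b=R[:,1];print("knob-based",kn-.075*b)
crop(f,"w6g",250,170,380,280,6)
E
```

```text
[[ 0.5802 -0.0634  0.055 ]
 [ 0.6029 -0.1257  0.055 ]] 0.06637447681329647 -70.02021119571988
spindle by wrist now [ 0.5584 -0.1058  0.055 ]
hub [ 0.5607 -0.1061  0.1509] [ 0.0058 -0.0433  0.    ]
knob-based [ 0.5614 -0.1061  0.1958]
```

View pics/w6g.png

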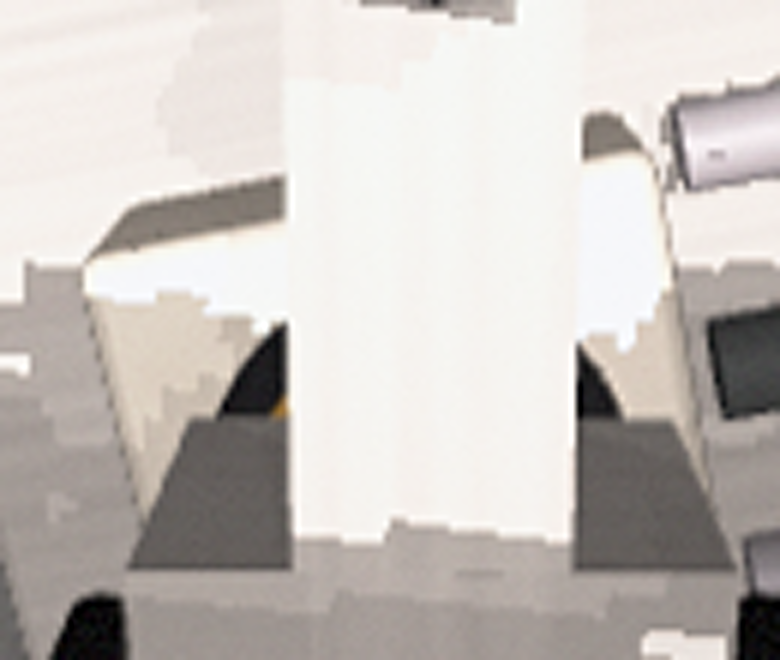

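{"api": "jog_arm", "payload": {
  "commands": [
    [0.005,-0.001,-0.001,0],
    [0.01,-0.001,-0.001,0],
    [0.015,-0.001,-0.001,0],
    [0.018,-0.001,-0.001,0],
    [0.021,-0.001,-0.001,0],
    [0.024,-0.001,-0.001,0],
    [0.026,-0.001,-0.001,0],
    [0.026,-0.001,-0.001,0]
  ]
}}

```text
time_s: 10.7
eef_pos: [0.5571, -0.1037, 0.1032]
eef_rot: [0.532, 0.465, 0.533, -0.465]
ft_force: [-0.9, 0.2, -2.8]
width: 0.0439
```

{"api": "jog_arm", "payload": {
  "commands": [
    [0.002,0,0,0],
    [0.004,0,0,0],
    [0.004,0,0,0]
  ]
}}

```text
time_s: 11.0
eef_pos: [0.5572, -0.1036, 0.0993]
eef_rot: [0.532, 0.465, 0.533, -0.465]
ft_force: [-0.9, -0.5, -3.6]
width: 0.0435
```

{"api": "jog_arm", "payload": {
  "commands": [
    [0.004,0,0,0],
    [0.008,0,0,0],
    [0.012,0,0,0],
    [0.015,0,0,0],
    [0.017,0,0,0],
    [0.017,0,0,0]
  ]
}}

```text
time_s: 11.6
eef_pos: [0.5571, -0.1036, 0.0821]
eef_rot: [0.532, 0.465, 0.533, -0.465]
ft_force: [-0.4, -0.7, -3.1]
width: 0.0437
```

{"api": "jog_arm", "payload": {
  "commands": [
    [0.001,0,0,0],
    [0.002,0,0,0],
    [0.002,0,0,0]
  ]
}}

```text
time_s: 11.9
eef_pos: [0.5572, -0.1037, 0.0805]
eef_rot: [0.532, 0.465, 0.533, -0.465]
ft_force: [-0.6, -0.7, -3.1]
width: 0.0439
```

{"api": "jog_arm", "payload": {
  "commands": [
    [0.001,0,0,0],
    [0.002,0,0,0],
    [0.002,0,0,0]
  ]
}}

```text
time_s: 12.2
eef_pos: [0.5572, -0.1037, 0.0795]
eef_rot: [0.532, 0.465, 0.532, -0.465]
ft_force: [-3.6, 1.5, 4.8]
width: 0.0434
```

```bash
python3 - <<'E'
from h import *
f=snap("side","s7");f3=snap("wrist","w7")
print(bot.state()["ft_force"],tool()[0])
crop(f,"s7c",305,105,405,230,6)
E
```

```text
[-4.1406412   0.51084153  5.58047865] [ 0.55718521 -0.10372107  0.07947564]
```

View pics/s7c.png

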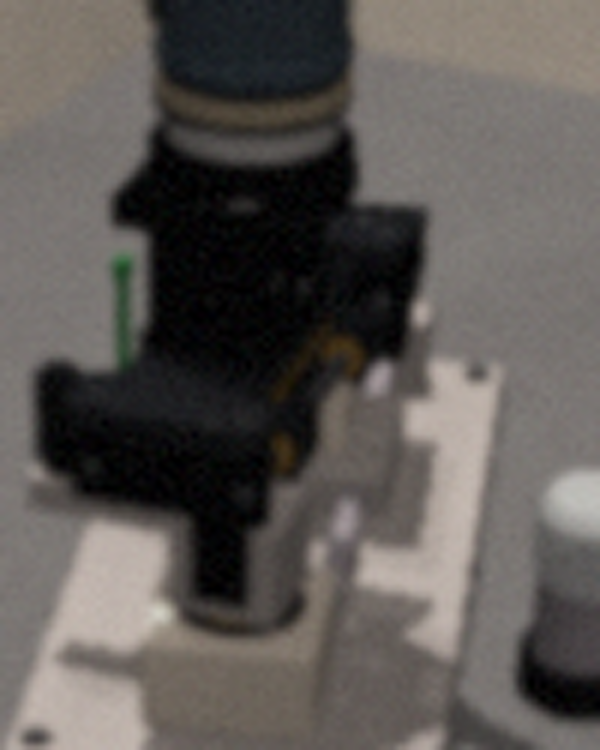

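View pics/w7.png

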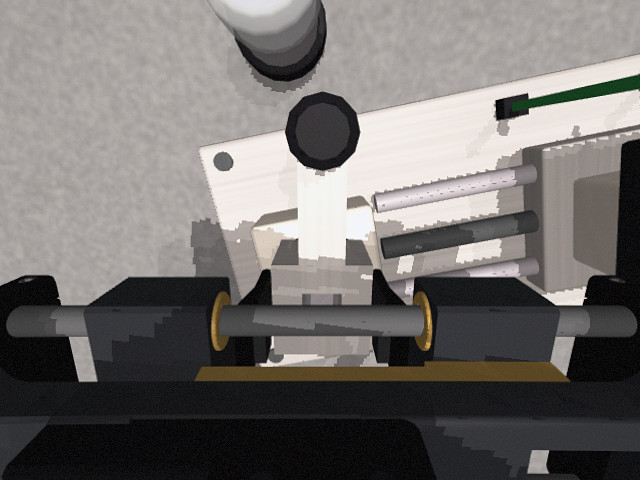

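{"api": "jog_arm", "payload": {
  "commands": [
    [0,0,0.0001,-4],
    [0,0,0.0002,-10],
    [0,0.0001,0.0004,-16],
    [0,0.0001,0.0006,-22],
    [0,0.0002,0.0008,-28],
    [0,0.0003,0.0009,-34],
    [0,0.0004,0.001,-40],
    [0,0.0005,0.0011,-46],
    [0,0.0005,0.0011,-50],
    [0,0.0005,0.0011,-50]
  ]
}}

```text
time_s: 13.3
eef_pos: [0.5576, -0.105, 0.0795]
eef_rot: [0.679, 0.196, 0.679, -0.196]
ft_force: [-5.4, -0.1, 5.0]
width: 0.0436
```

```bash
python3 - <<'E'
from h import *
f=snap("side","s8");f3=snap("wrist","w8");f2=snap("top","t8")
s=bot.state();print(s["ft_force"],s["torque"],tool()[0]);togo([.559,-.1045,.08],97.5)
crop(f,"s8c",265,85,425,245,4.5)
crop(f2,"t8c",350,100,550,270,4)
E
```

```text
[-4.10830627 -0.59699529  5.71190995] [-0.13192822  0.80563065 -0.0352656 ] [ 0.55759309 -0.10500173  0.07946615]
tool shift mm [-0.5  1.2  0.9] z yaw -32.26 turn(tool x deg) 50.24 (alt 230.2/-129.8) j [-3.830e-01  6.670e-01  1.699e+00 -1.000e-03  7.770e-01  1.810e-01]
```

View pics/s8c.png

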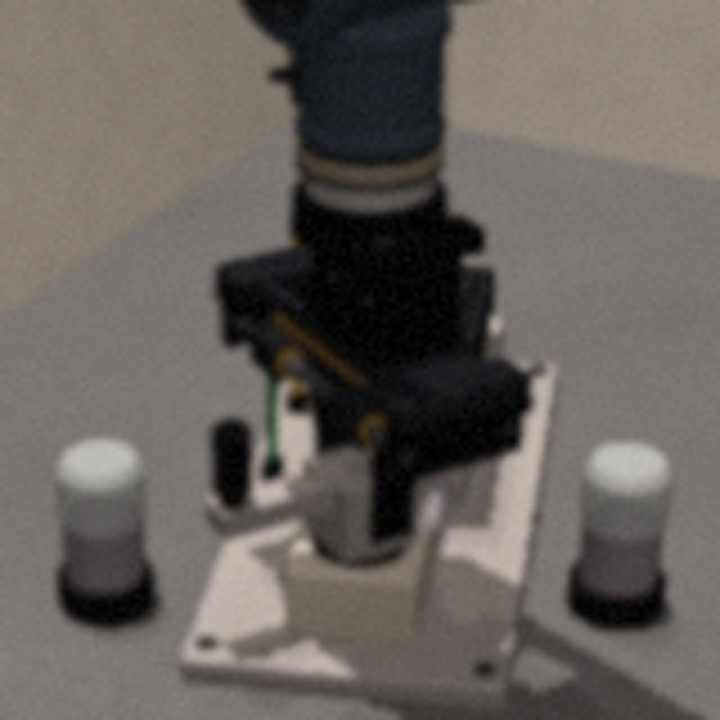

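View pics/w8.png

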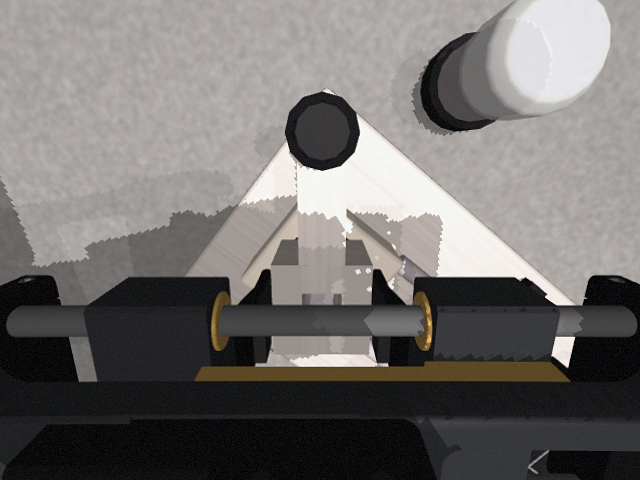

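View pics/t8c.png

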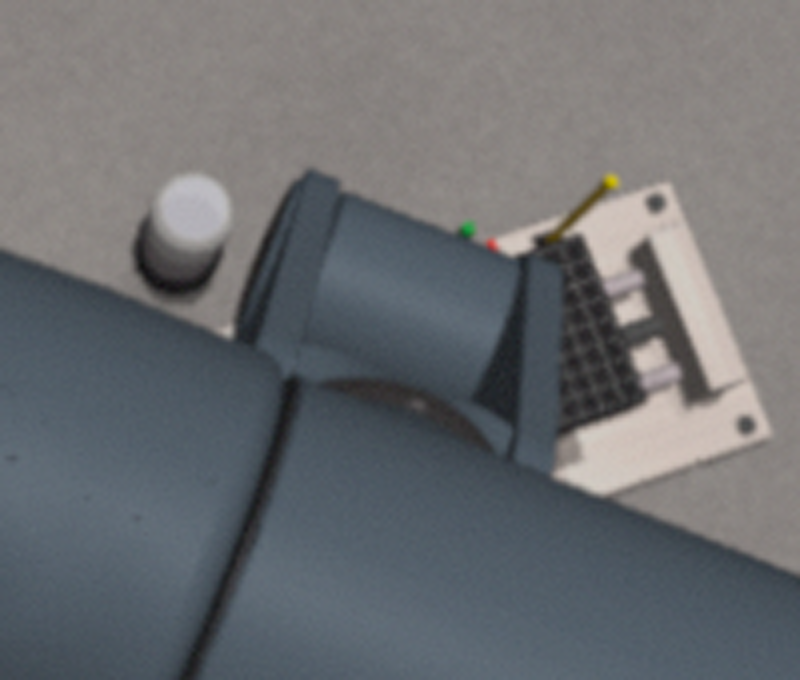

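The top view still shows the green head at about (467,157) and the red pointer tip at (473,161). I compute the remaining travel.

```bash
cat >> h.py <<'E'
def heads(f,box):
    x0,y0,x1,y1=box; hsv=cv2.cvtColor(f["frame"],cv2.COLOR_RGB2HSV);out={}
    for n,(lo,hi) in dict(green=((45,120,70),(85,255,255)),red=((0,130,110),(8,255,255)),red2=((172,130,110),(180,255,255))).items():
        m=cv2.inRange(hsv,lo,hi);k=np.zeros_like(m);k[y0:y1,x0:x1]=m[y0:y1,x0:x1];y,x=np.nonzero(k)
        out[n]=np.c_[x,y]
    out["red"]=np.r_[out["red"],out.pop("red2")]
    return out
YD=np.array([-np.sin(np.radians(18.8)),np.cos(np.radians(18.8)),0])
E
python3 - <<'E'
from h import *
f=load("t8");crop(f,"t8d",450,140,510,180,12)
h=heads(f,(450,140,510,180))
for n in h: print(n,len(h[n]),h[n].mean(0) if len(h[n]) else 0)
c=lambda u,v:(np.array([u,v])+.5)/4-.5+[350,100]
g=cast(f,c(468,229),.138)[0];r=cast(f,c(491,241),.127)[0];print(g,r,(r-g)@YD*1000)
E
```

```text
green 7 [466.28571429 157.        ]
red 3 [472.33333333 160.66666667]
[ 0.66732224 -0.20378587  0.138     ] [ 0.66398828 -0.21925773  0.127     ] -13.57200317904841
```

View pics/t8d.png

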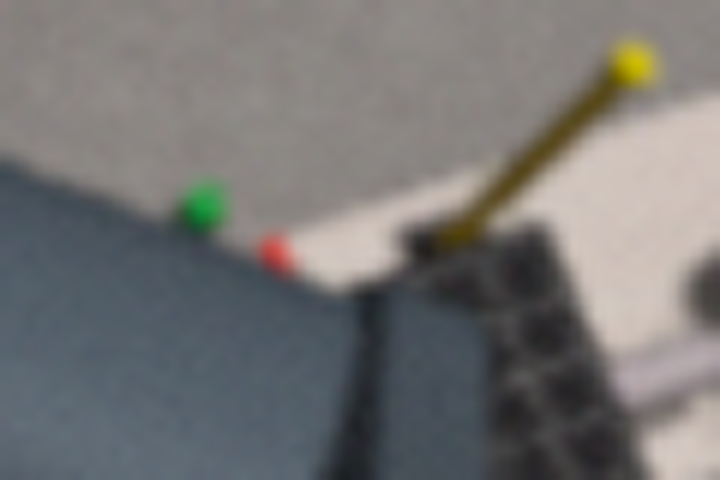

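{"api": "jog_arm", "payload": {
  "commands": [
    [0,0,0,-4],
    [0,0,0.0001,-9],
    [0,0,0.0002,-14],
    [0,0,0.0002,-17.5],
    [0,0,0.0002,-17.5],
    [0,0,0.0002,-17.5]
  ]
}}

```text
time_s: 14.05
eef_pos: [0.558, -0.1052, 0.0795]
eef_rot: [0.701, 0.091, 0.701, -0.091]
ft_force: [-3.9, -0.3, 4.9]
width: 0.0437
```

```bash
python3 - <<'E'
from h import *
f=snap("side","s9");f3=snap("wrist","w9");f2=snap("top","t9")
s=bot.state();print(s["ft_force"],s["torque"],tool()[0])
crop(f,"s9c",265,85,425,245,4.5)
crop(f2,"t9c",440,135,520,195,10)
E
```

```text
[-4.34012324 -0.11977634  5.02221908] [-0.15056421  0.66504733  0.06000263] [ 0.55808908 -0.10523383  0.07947779]
```

View pics/s9c.png

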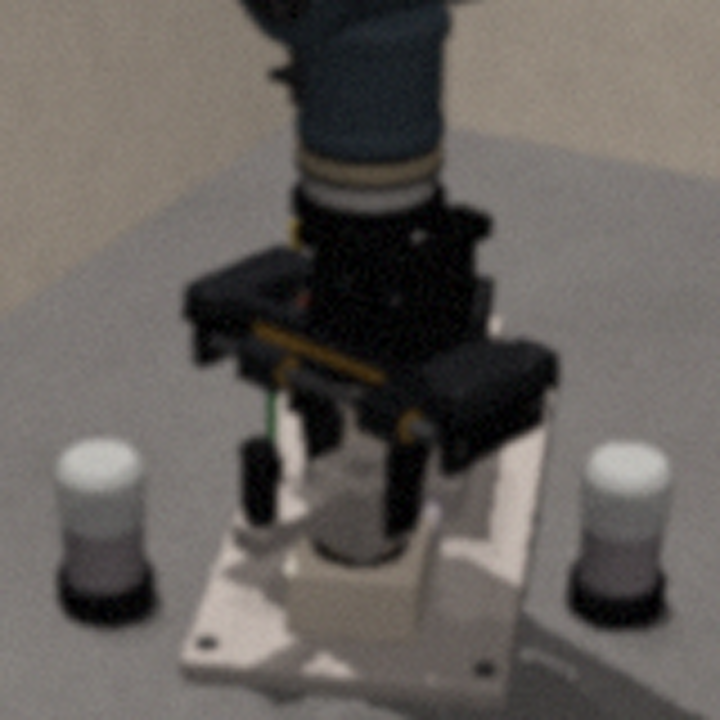

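View pics/t9c.png

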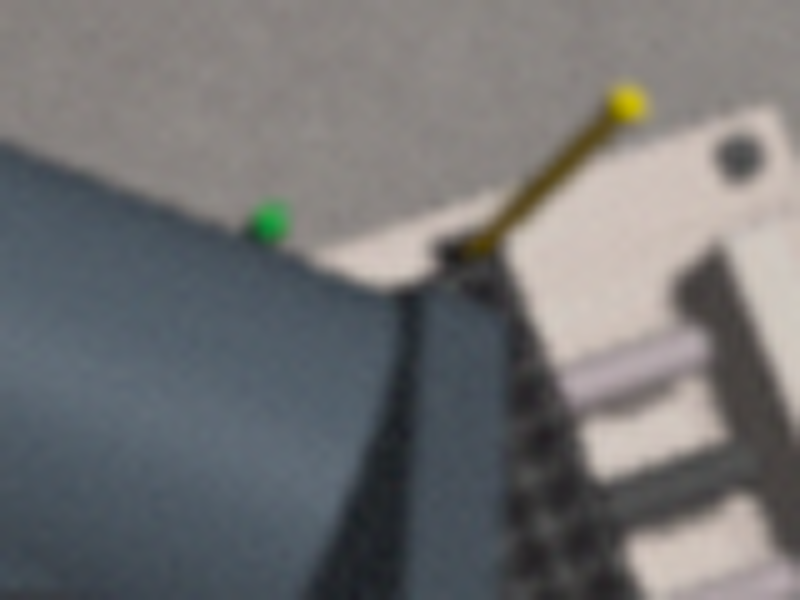

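{"api": "jog_arm", "payload": {
  "commands": [
    [0,0,0,0],
    [0,0,0,0],
    [0,0,0,0],
    [0,0,0,0],
    [0,0,0,0],
    [0,0,0,0],
    [0,0,0,0]
  ],
  "grip": 0
}}

```text
time_s: 14.9
eef_pos: [0.5582, -0.1049, 0.0785]
eef_rot: [0.701, 0.091, 0.701, -0.091]
ft_force: [-1.2, -0.3, 0.2]
width: 0.0856
```

{"api": "jog_arm", "payload": {
  "commands": [
    [-0.01,0,0,0],
    [-0.03,0,0,0],
    [-0.06,0,0,0],
    [-0.09,0,0,0],
    [-0.12,0,0,0],
    [-0.15,0,0,0],
    [-0.18,0,0,0],
    [-0.21,0,0,0],
    [-0.23,0,0,0],
    [-0.24,0,0,0]
  ]
}}

```text
time_s: 15.9
eef_pos: [0.5588, -0.105, 0.3216]
eef_rot: [0.703, 0.091, 0.7, -0.091]
ft_force: [0.1, -0.3, -0.8]
width: 0.0866
```

```bash
python3 - <<'E'
from h import *
print(bot.state()["width"],tool()[0]);togo([0.463,-0.132,0.32],107.8)
E
```

```text
0.08656534003231058 [ 0.55882445 -0.10504648  0.32162937]
tool shift mm [  1.2 -50.5 -85.8] z yaw -14.79 turn(tool x deg) 57.41 (alt 237.4/-122.6) j [-0.382  0.355  1.463  0.     1.319 -0.124]
```

{"api": "jog_arm", "payload": {
  "commands": [
    [0,-0.01,-0.01,6],
    [0,-0.02,-0.02,14],
    [0,-0.03,-0.04,22],
    [0,-0.04,-0.06,30],
    [0,-0.05,-0.08,38],
    [0,-0.05,-0.086,46],
    [0,-0.05,-0.086,54],
    [0,-0.05,-0.086,57],
    [0,-0.05,-0.086,57],
    [0,-0.05,-0.086,57]
  ]
}}

```text
time_s: 16.9
eef_pos: [0.4619, -0.1311, 0.3183]
eef_rot: [0.573, 0.414, 0.573, -0.414]
ft_force: [0.3, -0.8, 0.9]
width: 0.0872
```

```bash
python3 - <<'E'
from h import *
f=snap("side","s10");f3=snap("wrist","w10");f2=snap("top","t10")
print(tool()[0],bot.state()["time_s"])
crop(f,"s10c",265,125,425,245,5)
crop(f2,"t10c",370,130,550,265,4.4)
E
```

```text
[ 0.46212081 -0.13112134  0.31838832] 17.05
```

View pics/s10c.png

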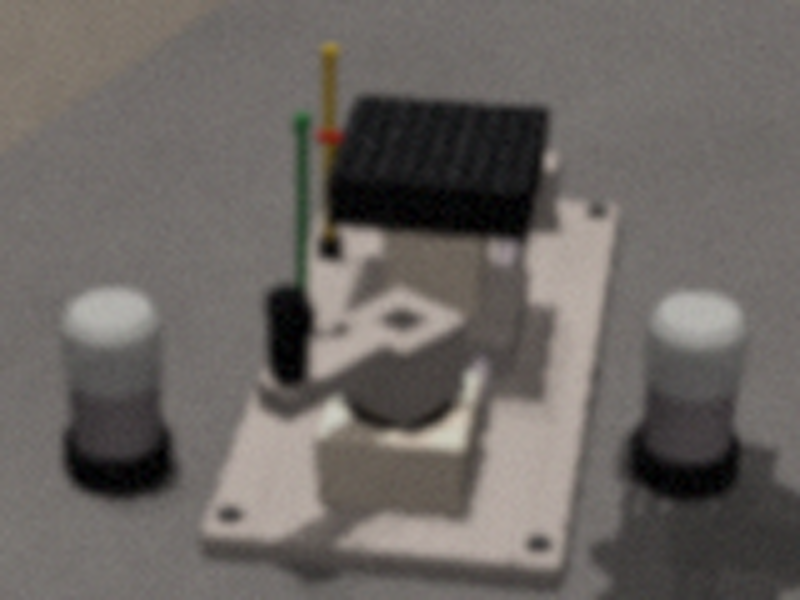

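View pics/w10.png

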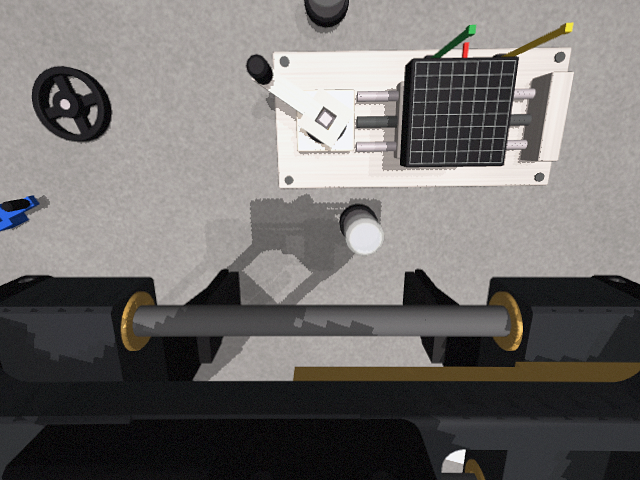

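View pics/t10c.png

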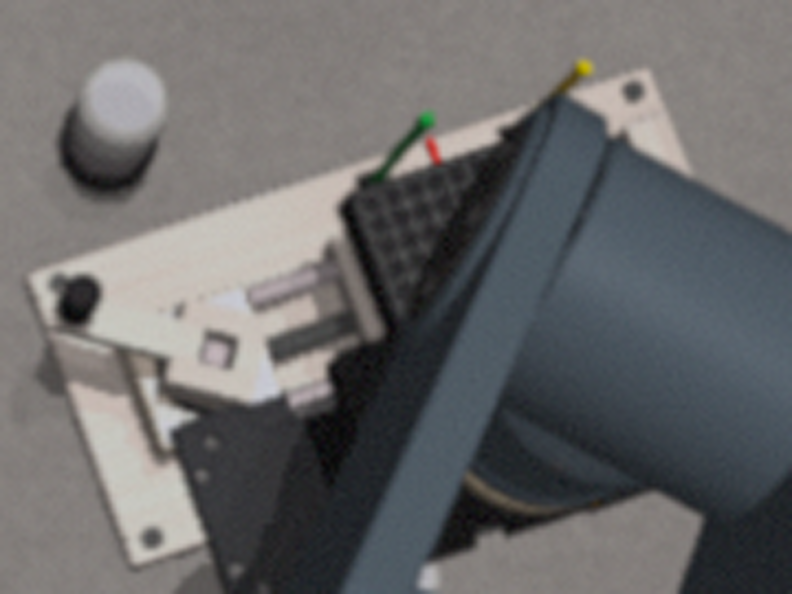

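```bash
python3 - <<'E'
from h import *
crop(load("w10"),"w10g",425,15,525,75,8);crop(load("t10"),"t10g",450,145,500,180,16)
crop(load("w10"),"w10h",285,85,355,165,8)
E
```

```text
(no output)
```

View pics/w10g.png

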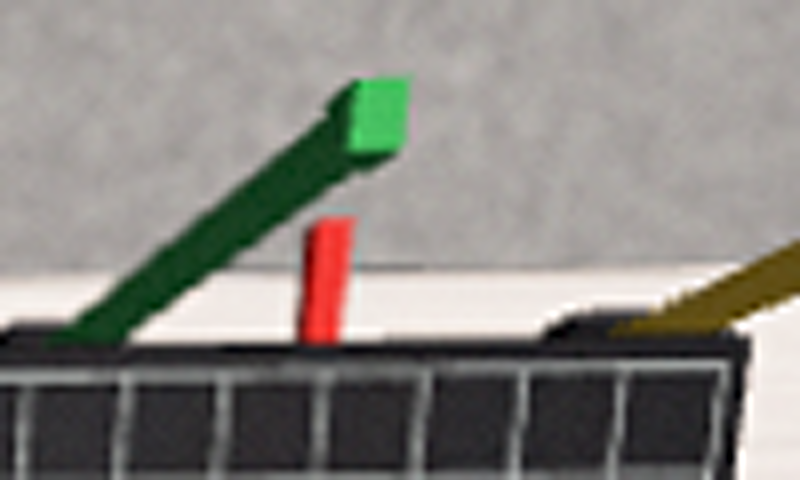

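View pics/t10g.png

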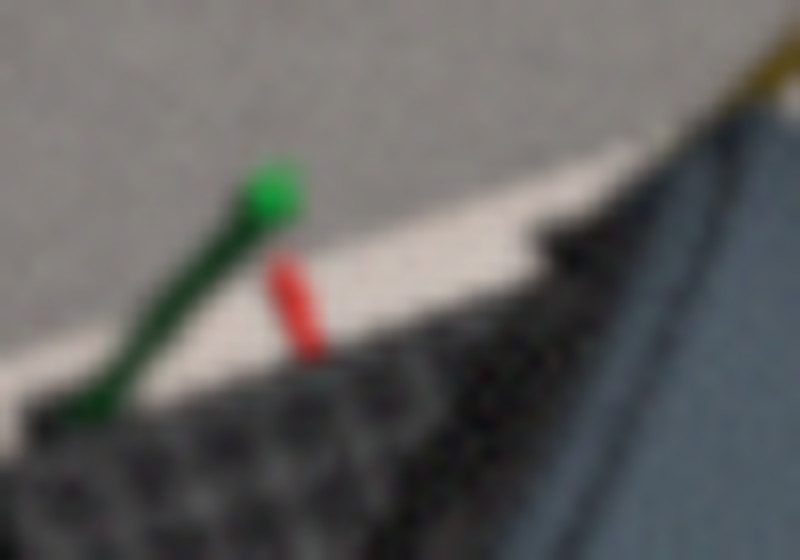

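View pics/w10h.png

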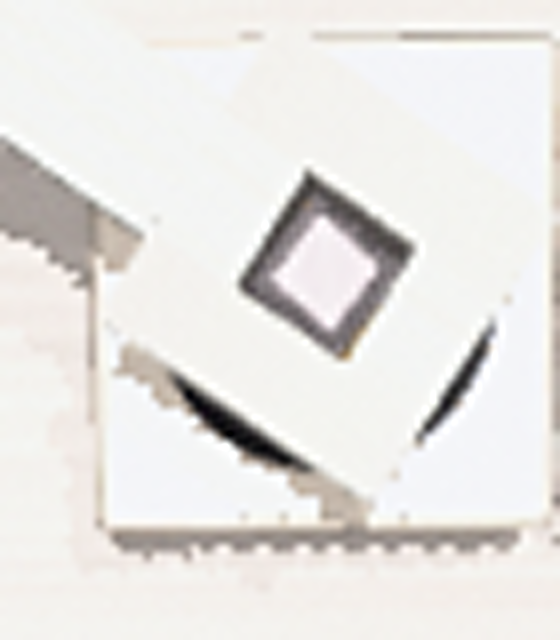

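```bash
python3 - <<'E'
from h import *
np.set_printoptions(precision=4,suppress=True)
def c(u,v,x,y,k): return (np.array([u,v])+.5)/k-.5+[x,y]
w=load("w10");t=load("t10");s=load("side0");s10=load("s10");t0=load("top0");w1=load("w1")
O=np.array([.559,-.1045,0]);XD=np.array([YD[1],-YD[0],0])
def rep(n,f,g,r):
    G=cast(f,g,.138)[0];
    for zr in (.127,):
        Rr=cast(f,r,zr)[0];print(n,"green xy",(G-O)@XD,(G-O)@YD,"red",(Rr-O)@XD,(Rr-O)@YD,"diff mm",(Rr-G)@YD*1000)
rep("wrist",w,c(378,115,425,15,8),c(334,220,425,15,8))
rep("top",t,c(274,195,450,145,16),c(283,262,450,145,16))
rep("side",s10,c(302,118,265,125,5),c(321,135,265,125,5))
print(tri([t,w],[c(274,195,450,145,16),c(378,115,425,15,8)]),tri([t,w],[c(283,262,450,145,16),c(334,220,425,15,8)]))
H=cast(w,[c(*q,285,85,8) for q in [(309,172),(413,247),(345,358),(240,286)]],.1)
print("bore",H.mean(0),np.degrees(np.arctan2(*(H[1]-H[0])[[1,0]])),[np.linalg.norm(H[i]-H[i-1]) for i in range(4)])
T=cast(w,[c(*q,285,85,8) for q in [(322,212),(378,265),(333,330),(272,278)]],.09);print("shaft",T.mean(0),[np.linalg.norm(T[i]-T[i-1]) for i in range(4)],np.degrees(np.arctan2(*(T[1]-T[0])[[1,0]])))
E
```

```text
wrist green xy 0.06938174410057887 -0.13052898963304982 red 0.06195089985116887 -0.1311500434249242 diff mm -0.6210537918743756
top green xy 0.07085276123106626 -0.12909154535650452 red 0.06383213542764284 -0.13075951204720085 diff mm -1.667966690696338
side green xy 0.06906266680943951 -0.1250954457163599 red 0.060293522831204906 -0.13012321404272112 diff mm -5.02776832636123
(array([ 0.6705, -0.2074,  0.1288]), [np.float64(0.0009435005508020754), np.float64(0.0009435005508020891)]) (array([ 0.6683, -0.2146,  0.1043]), [np.float64(0.0005925004769473042), np.float64(0.0005925004769473341)])
bore [ 0.5586 -0.1053  0.1   ] -105.65471855833336 [np.float64(0.016812600902847846), np.float64(0.016588996080401014), np.float64(0.016551185580080563), np.float64(0.016679652561427467)]
shaft [ 0.5587 -0.1053  0.09  ] [np.float64(0.010811524956927242), np.float64(0.010194403454221042), np.float64(0.010354386680389996), np.float64(0.010702644247119513)] -113.23013703723647
```

```bash
python3 - <<'E'
from h import *
togo([0.5725,-0.2373,0.25],108.8)
E
```

```text
tool shift mm [ 68.3  71.6 135.4] z yaw -71.75 turn(tool x deg) -0.55 (alt 179.4/-180.6) j [-0.51   0.226  1.665 -0.     1.252  0.743]
```

{"api": "jog_arm", "payload": {
  "commands": [
    [0,0.01,0.03,0],
    [0,0.03,0.06,0],
    [0.02,0.05,0.09,0],
    [0.04,0.072,0.12,0],
    [0.06,0.072,0.135,-0.5],
    [0.068,0.072,0.135,-0.5],
    [0.068,0.072,0.135,-0.5],
    [0.068,0.072,0.135,-0.5]
  ]
}}

```text
time_s: 17.85
eef_pos: [0.5724, -0.2361, 0.2511]
eef_rot: [0.575, 0.412, 0.575, -0.412]
ft_force: [0.3, 0.1, 0.3]
width: 0.0872
```

```bash
python3 - <<'E'
from h import *
f=snap("wrist","w11")
print(tool()[0],bot.state()["time_s"],f["pose"][:3,3])
E
```

```text
[ 0.57271131 -0.23625146  0.25182152] 17.9 [ 0.64267079 -0.21369617  0.40550747]
```

View pics/w11.png

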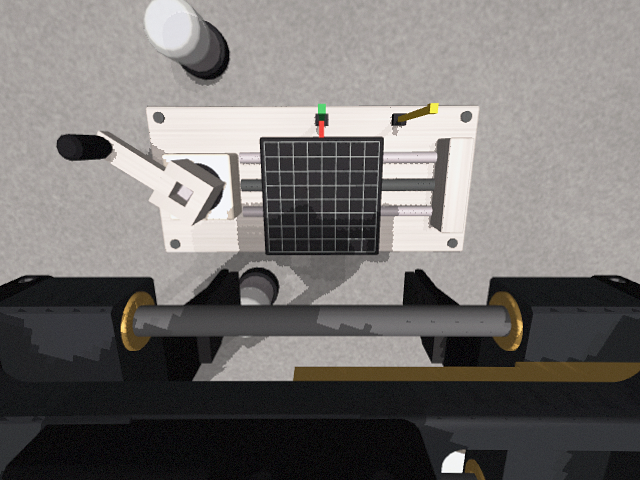

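The camera now looks straight down along the index line: green head at (322,108), its foot at (321,120), red pointer at (321.5,130). They look in line, so I measure.

```bash
python3 - <<'E'
from h import *
np.set_printoptions(precision=4,suppress=True)
f=load("w11");crop(f,"w11g",295,95,350,145,14)
h=heads(f,(290,90,350,150));O=np.array([.559,-.1045,0]);XD=np.array([YD[1],-YD[0],0])
for n,z in (("green",.138),("red",.128)):
    m=h[n].mean(0);P=cast(f,m,z)[0];print(n,len(h[n]),m,(P-O)@XD,(P-O)@YD)
    for y in np.unique(h[n][:,1]): x=h[n][h[n][:,1]==y][:,0];print(y,x.min(),x.max())
E
```

```text
green 80 [321.15 108.85] 0.0692232028661428 -0.1303601587169015
104 318 325
105 318 325
106 318 325
107 318 324
108 318 324
109 318 324
110 318 324
111 318 324
112 318 324
113 318 324
114 318 324
red 85 [321. 129.] 0.05516787811324896 -0.13021092214512092
121 319 323
122 319 323
123 319 323
124 319 323
125 319 323
126 319 323
127 319 323
128 319 323
129 319 323
130 319 323
131 319 323
132 319 323
133 319 323
134 319 323
135 319 323
136 319 323
137 319 323
```

View pics/w11g.png

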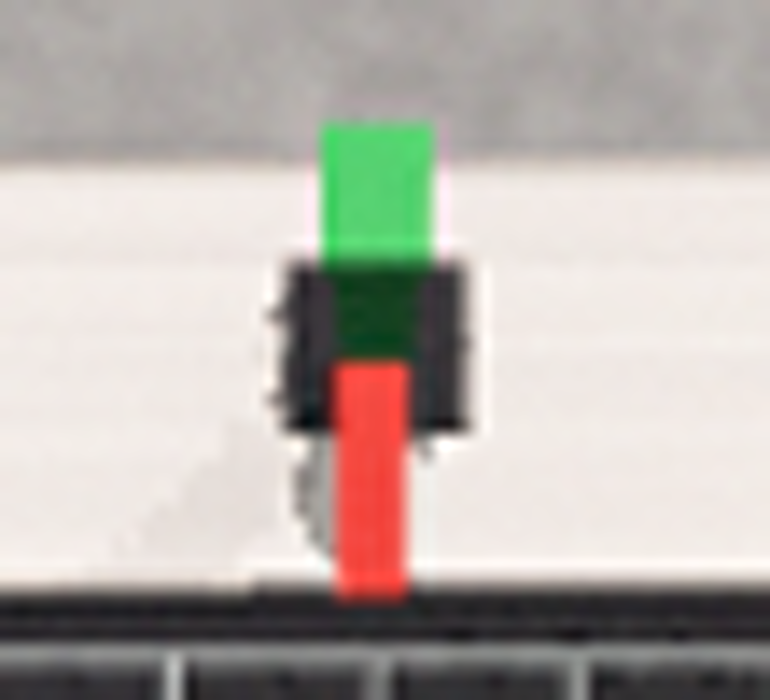

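```bash
python3 - <<'E'
from h import *
np.set_printoptions(precision=4,suppress=True)
s=load("s10");t=load("t10");w=load("w10")
c=lambda u,v,x,y,k:(np.array([u,v])+.5)/k-.5+[x,y]
bs=c(402,319,265,125,5);bt=c(218,350,370,130,4.4)
for z in (.09,.095,.1,.105,.11): print(z,"bore side",cast(s,bs,z)[0][:2],"wrist",cast(w,c(327,266,285,85,8),z)[0][:2])
a=cv2.cvtColor(load("side0")["frame"],cv2.COLOR_RGB2GRAY).astype(int);b=cv2.cvtColor(s["frame"],cv2.COLOR_RGB2GRAY).astype(int)
d=cv2.GaussianBlur(abs(a-b).astype(np.float32),(0,0),1)
for n,(x0,y0,x1,y1) in dict(a=(185,285,230,350),b=(272,178,302,226),c=(390,178,418,226),wheel=(280,290,335,335)).items(): print(n,d[y0:y1,x0:x1].max())
print(bot.state()["joint_velocities"].round(3))
bot.job_done(); print(bot.state()["time_s"])
E
```

```text
0.09 bore side [ 0.5657 -0.1189] wrist [ 0.5594 -0.1052]
0.095 bore side [ 0.5618 -0.111 ] wrist [ 0.559  -0.1053]
0.1 bore side [ 0.5578 -0.1031] wrist [ 0.5587 -0.1053]
0.105 bore side [ 0.5538 -0.0951] wrist [ 0.5583 -0.1054]
0.11 bore side [ 0.5499 -0.0872] wrist [ 0.558  -0.1054]
a 10.014153
b 10.019476
c 40.44078
wheel 8.546257
[ 0.    -0.011 -0.008 -0.002 -0.003  0.   ]
the job is handed in; nothing more can be done
the job is handed in; nothing more can be done
```

I gripped the large aluminium crank by its hub, fitted it on the spindle, turned the spindle about 67° counter-clockwise with it, then let go and lifted clear. I handed the job in at about 18 s of the 69 s allowed; no verdict was reported.

**Last checks:**
- **Seating:** the gripper stopped at the height expected for a fully home crank, with about 8 N of contact. After release, the bore and shaft centres agree within about 0.2 mm in the wrist view, and the side view puts the hub top at about 99 mm where 100 mm is expected.
- **Pointer:** a wrist picture taken straight above the index line shows the red pointer within about 0.2 mm of the green mark.
- **Bystanders:** canisters A and B and the handwheel look unchanged from the start. The picture around canister C changed because the gripper's shadow now falls beside it. The canister itself stands at the same pixels.
- **Sample table:** I had no direct contact reading. No unexpected forces showed, and the gripper body should have cleared the table top by about 11 mm, worked out from the given sizes.

**Disagreements:**
- **Pointer offset:** oblique views taken earlier gave -0.6 mm (wrist), -1.7 mm (top) and -5.0 mm (side). The side figure is outside the 3 mm limit, but one pixel there is about 4 mm of table travel. I relied on the straight-down picture.
- **Spindle start angle:** the shaft's edges gave about -0.18 rad and the table's position about -0.25 to -0.28 rad. Both are within the crank's play, and it seated without resistance.

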